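# Unstack label tubs and load them with rolls

## Task

Set up the spine-labelling places: for each label roll on the rack, draw one tub straight up off the nested stack and stand it upright in the middle of a cork mat of its own, then slide the roll up off its post and stand it upright on the floor of that tub. Every roll ends in its own tub on its own mat; tubs that are not needed stay nested on the stand, and the stapler, tape dispenser and date stamp are left alone.

Things in the scene. Friction and masses are not known exactly. Their poses are not given: they have to be found in the camera images.
- tub_stand: Fixed light-wood stand of the nested tubs: foot 100 x 100 mm, collar 72 x 72, 22 mm high. Origin: centre of its underside, on the table. Tub k from below (0 to 3) has its origin 4 + 22 k mm up, its foot gripped 18 mm deep by ribs in what is below: about 4 N frees the topmost, up to 20 N the lowest. Stand and mats lie in any order at five places 150 mm apart across the table front.
- tub_0: Loose square grey plastic tub, lowest of four alike nested on the stand. 66 x 66 mm outside, 58 inside, 40 mm high, 80 g; below an outside step 18 mm up is a foot 55 x 55 mm outside, 48 inside; floor 4 mm. Nested, only its top 22 mm shows: grip the outer sides at most 18 mm below the rim. Origin: centre of underside, z up, x and y square to its sides.
- tub_1: Loose square grey plastic tub, second from below of four alike nested on the stand. 66 x 66 mm outside, 58 inside, 40 mm high, 80 g; below an outside step 18 mm up is a foot 55 x 55 mm outside, 48 inside; floor 4 mm. Nested, only its top 22 mm shows: grip the outer sides at most 18 mm below the rim. Origin: centre of underside, z up, x and y square to its sides.
- tub_2: Loose square grey plastic tub, third from below of four alike nested on the stand. 66 x 66 mm outside, 58 inside, 40 mm high, 80 g; below an outside step 18 mm up is a foot 55 x 55 mm outside, 48 inside; floor 4 mm. Nested, only its top 22 mm shows: grip the outer sides at most 18 mm below the rim. Origin: centre of underside, z up, x and y square to its sides.
- tub_3: Loose square grey plastic tub, topmost of four alike nested on the stand. 66 x 66 mm outside, 58 inside, 40 mm high, 80 g; below an outside step 18 mm up is a foot 55 x 55 mm outside, 48 inside; floor 4 mm. Nested, only its top 22 mm shows: grip the outer sides at most 18 mm below the rim. Origin: centre of underside, z up, x and y square to its sides.
- mat_0: Fixed square cork mat, 92 x 92 mm, 3 mm thick, lying on the table: a place for one tub. Origin: centre of its underside, on the table. All four mats are alike.
- mat_1: Fixed square cork mat, 92 x 92 mm, 3 mm thick, lying on the table: a place for one tub. Origin: centre of its underside, on the table. All four mats are alike.
- mat_2: Fixed square cork mat, 92 x 92 mm, 3 mm thick, lying on the table: a place for one tub. Origin: centre of its underside, on the table. All four mats are alike.
- mat_3: Fixed square cork mat, 92 x 92 mm, 3 mm thick, lying on the table: a place for one tub. Origin: centre of its underside, on the table. All four mats are alike.
- roll_rack: Fixed light-wood rack, 62 x 262 mm, base 10 mm high, with a row of four upright steel posts (17 mm diameter, tops 55 mm above the table) at y = -96, -32, 32 and 96 mm in its frame. Origin: centre of its underside, z up, y along the row.
- roll_0: Loose white paper label roll, upright ring 40 mm in diameter, 58 mm high, 22 mm hole, 70 g; starts on the rack's post at y = -96 mm, standing on the rack's base. Origin: centre of underside, z along its axis. 3 or 4 rolls are present (None from the start: absent). In a tub it rises 22 mm above the rim: hold it by its top 15 mm to lower it in.
- roll_1: Loose white paper label roll, upright ring 40 mm in diameter, 58 mm high, 22 mm hole, 70 g; starts on the rack's post at y = -32 mm, standing on the rack's base. Origin: centre of underside, z along its axis. 3 or 4 rolls are present (None from the start: absent). In a tub it rises 22 mm above the rim: hold it by its top 15 mm to lower it in.
- roll_2: Loose white paper label roll, upright ring 40 mm in diameter, 58 mm high, 22 mm hole, 70 g; starts on the rack's post at y = 32 mm, standing on the rack's base. Origin: centre of underside, z along its axis. 3 or 4 rolls are present (None from the start: absent). In a tub it rises 22 mm above the rim: hold it by its top 15 mm to lower it in.
- roll_3: Loose white paper label roll, upright ring 40 mm in diameter, 58 mm high, 22 mm hole, 70 g; starts on the rack's post at y = 96 mm, standing on the rack's base. Origin: centre of underside, z along its axis. 3 or 4 rolls are present (None from the start: absent). In a tub it rises 22 mm above the rim: hold it by its top 15 mm to lower it in.
- stapler: Red and black stapler, 36 x 150 x 52 mm, at the right; not part of the work. Origin: centre of its underside.
- tape_dispenser: Black weighted tape dispenser, 58 x 154 x 109 mm, at the left; not part of the work. Origin: centre of its underside.
- date_stamp: White and grey self-inking stamp, 50 x 82 x 103 mm, behind the rack; not part of the work. Origin: centre of its underside.
There are look-alikes about, which are no part of the job. What is shaped like the roll_0 but pink, purple or red is not meant.

How it is judged:
By the outcome, as a careful person would: the job done as asked, in the order asked, and still so for the second after the job is handed in, with the robot touching nothing.
Of roll_0, roll_1, roll_2, roll_3 only 3 to 4 are there at a start; the rules pass over those that are not, and their reading is None.
At some moment in a run one of tub_0, tub_1, tub_2, tub_3 may be knocked a few centimetres aside while the robot is not near it.
It also fails if it takes over 210 s, if anything falls off the work surface, if the arm or the gripper's body presses on something with over 40 N, if the wrist force passes 120 N, or if a joint passes its speed limit or range.

## Robot

A 6-joint arm with a two-finger parallel gripper is mounted at the origin on a cart in front of the work surface, level with it; the furniture and walls round the work are solid. World frame = base frame: x ahead of the robot, y to its left, z up, the work surface at z = 0. Lengths are in m, angles in rad, forces in N, time in s.
With the tool pointing down it reaches from about 0.35 to 0.725 m from the base axis. Payload 4.3 kg.
Tool frame: the origin (TCP) lies on the centre line of the jaws, within the pads' length; the fingertips stand 19 mm ahead of it and the grasp point (between the pads) is the TCP; z points along the fingers, y is the direction in which the jaws open and shut (so a half turn about z gives the same grasp; the last joint's range is limited). The gripper opens to 85 mm and grips with 20 to 120 N. Pads are 22 mm wide; open, the fingers measure 114 mm over their backs; the gripper's body (76 mm by 85 mm) begins 54 mm behind the grasp point. The pads swing forward as they close: fully open they stand 13 mm farther back than shut.
Start: joints at [1.235, 0.377, 0.081, 1.274, 0, 1.46], TCP at [0.129, 0.56, 0.25] pointing down, gripper open.
Joint ranges: [-2.72, 2.72], [-0.84, 1.66], [-1.02, 1.22], [-1.77, 2.12], [-1.37, 1.28], [-3.14, 3.14]. Speed limits (rad/s): [2.57, 2.57, 3.14, 3.14, 3.14, 3.14].

## Interface

Orientations are given as a unit quaternion [w, x, y, z].
In Python, from cell import read_state, camera, calibration, hand_in, find_in gives the robot as it stands.
- The arm moves only by the tool carry_out, never from a script. Its argument "steps" is one flat list of numbers, 7 for each row, row after row: the turn, a rotation vector about the world's x, y, z in degrees, then the shift along the world's x, y, z in cm, then the closure in counts, from 0 (fully open) to 255 (shut). A call has 1 to 20 rows; each row shifts and turns the pose as measured when the row begins; what a row does not reach is not made up. A row lasts 1/12 s, in which the tool goes at most 41.7 mm and 7.16 degrees, less where a joint would pass 70% of its speed; a pose out of reach is approached as far as the arm can. A call with a gripper value outside its range is refused whole. The fingers move at their own pace and stop on an object; "grip_force" is the grip in N (left out, the last holds). Time passes only in rows, so rows that do not move let the fingers close. It gives the time, the measured TCP pose, the force and the opening at its end, in the units of the state.
- read_state(): the state, without advancing time (a new reading comes with each control period).
- camera(name): name is "side" or "top"; returns (picture, depth): 420x560x3 uint8, blue, green, red; 420x560 float32, m along the optical axis (not along the pixel's ray), 0 where there is no reading.
- calibration(name): a dict with "fx", "fy", "cx", "cy" (pixels), "R" (3x3) and "t" (3): a world point X has camera coordinates R X + t. Camera axes: x right, y down, z forward; pixel columns grow to the right and rows downward; lengths in m; the calibration is good to about 2 mm. A picture is of the moment at which its call begins. calibration takes no time and is no camera call.
- hand_in(): hands the job in, once; it reports no verdict.
Trained networks look in the newest picture that a camera, given by its name, has taken for a name from the list of things; names that differ only in an ending like _2 or _b are one class to them, and where a whole thing is asked for, a point or a joint stands for the part that bears it (a point fixed in the world has none). Each returns a list of dicts, best first, with "score" (0 to 1); they miss things now and then, are a little off and sometimes report something else, mostly with a low value. They report only what shows in the picture. A call takes as long as a camera call. They do not tell look-alikes from the thing itself.
- find_in(camera, target): "centre" ([x, y, z] in m, in the coordinates of the camera as it stood for that picture, good to about 4 mm: the middle of the surface that is visible of it).
The state is a dict: "time_s": time; "joint_positions": joint angles; "joint_vel": joint speeds; "tau": joint torques, N m; "position": TCP position; "orientation": TCP orientation; "ft_force": force on the tool from outside, world axes, zero at the start; "ft_torque": the same for the moment, N m; "grip_width": opening from 0.0 (shut) to 1.0 (fully open).
Only numpy, scipy, OpenCV 4.12 (cv2) and the standard library are available. Lean on these libraries where they do the work, as an engineer would, in place of code of your own. Each camera call takes 0.05 s, during which the arm holds its last target. There are 200 camera calls.

## Working session

There is one attempt and no reset: what is moved stays moved. The work goes in short steps, Python scripts to look and compute and a tool call to move; the robot and the scene stay as the last step left them, time stands still between calls to the robot, and variables do not carry over. Pictures are saved under pics/ and viewed, about 12 in all and at most 16, crops included, and the job is handed in when it is done.

Besides the shell and the picture viewer there is one more tool, called after "Request:" as a command line: name --argument value ..., lists and objects as JSON in quotes. carry_out: Moves the arm, as the interface text tells. Its arguments: {"type":"object","properties":{"steps":{"type":"array","items":{"type":"number"}},"grip_force":{"type":"number"}},"required":["steps"]}

```bash
mkdir -p pics
cat > h.py <<'E'
import numpy as np, cv2
from cell import read_state, camera, calibration, hand_in, find_in
def cloud(n):
    p,d=camera(n); c=calibration(n)
    v,u=np.mgrid[:d.shape[0],:d.shape[1]]
    X=np.stack([(u-c['cx'])/c['fx']*d,(v-c['cy'])/c['fy']*d,d],-1)
    W=(X-np.array(c['t']))@np.array(c['R']); W[d==0]=np.nan
    return p,W
def w(n,x):
    c=calibration(n); return (np.array(x)-np.array(c['t']))@np.array(c['R'])
E
python3 - <<'E'
from h import *
s=read_state(); print(s['time_s'],s['position'],s['orientation'],s['ft_force'],s['grip_width'])
for n in ['top','side']:
    p,W=cloud(n); cv2.imwrite(f'pics/{n}0.png',p); np.save(n+'0.npy',W)
    for t in ['tub_stand','tub_3','mat_0','roll_rack','roll_0','stapler','tape_dispenser','date_stamp']:
        print(n,t,[(np.round(w(n,r['centre']),3).tolist(),round(r['score'],2)) for r in find_in(n,t)])
E
```

```text
0.0 [0.12850911 0.55982562 0.24936257] [-2.31939442e-04  1.12667461e-01  9.93632233e-01 -9.87173129e-04] [ 0.62740415  0.73394203 -0.368958  ] 1.0014645397123447
top tub_stand [([0.443, -0.12, 0.009], 0.78), ([0.461, 0.313, -0.001], 0.46)]
top tub_3 [([0.463, -0.132, 0.093], 0.84)]
top mat_0 [([0.445, 0.015, 0.005], 0.95), ([0.471, 0.143, 0.004], 0.87), ([0.449, -0.318, 0.003], 0.83), ([0.461, 0.311, -0.0], 0.6)]
top roll_rack [([0.641, 0.041, 0.009], 0.66)]
top roll_0 [([0.661, -0.144, 0.058], 0.7), ([0.64, 0.01, 0.069], 0.56), ([0.646, 0.132, 0.069], 0.53), ([0.594, 0.233, 0.059], 0.53), ([0.591, -0.168, 0.055], 0.44), ([0.633, -0.054, 0.066], 0.42)]
top stapler [([0.408, -0.473, 0.039], 0.62)]
top tape_dispenser [([0.433, 0.453, 0.048], 0.97)]
top date_stamp [([0.777, -0.053, 0.103], 0.97)]
side tub_stand [([0.433, -0.17, 0.007], 0.57)]
side tub_3 [([0.445, -0.161, 0.076], 0.63), ([0.438, -0.158, 0.031], 0.57), ([0.463, -0.137, 0.099], 0.57), ([0.443, -0.163, 0.055], 0.54)]
side mat_0 [([0.446, -0.317, 0.003], 0.73), ([0.469, 0.138, 0.003], 0.62), ([0.453, 0.303, -0.001], 0.61), ([0.444, 0.011, 0.003], 0.59)]
side roll_rack [([0.619, -0.033, 0.008], 0.43)]
side roll_0 [([0.624, -0.068, 0.045], 0.8), ([0.594, 0.223, 0.032], 0.72), ([0.63, -0.007, 0.041], 0.66), ([0.651, -0.16, 0.035], 0.66), ([0.581, -0.187, 0.034], 0.66), ([0.636, 0.059, 0.048], 0.61), ([0.661, -0.24, 0.032], 0.55), ([0.636, 0.122, 0.043], 0.46)]
side stapler [([0.405, -0.488, 0.024], 0.87)]
side tape_dispenser [([0.413, 0.456, 0.037], 0.68)]
side date_stamp [([0.774, -0.069, 0.047], 0.89)]
```

View pics/top0.png

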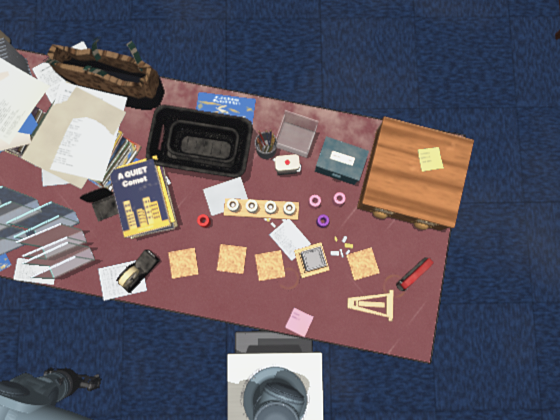

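View pics/side0.png

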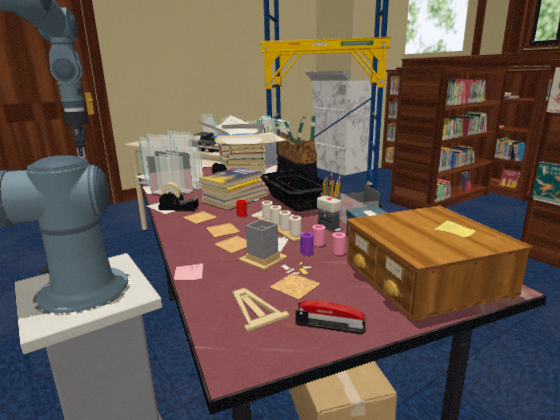

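The top view shows four white rolls on the rack at about (233,206) to (290,208). The stand with its tubs is at (313,260), and the mats are at (183,263), (231,259), (270,265) and (363,264). The look-alikes are a red roll at (203,220), pink ones at (315,200) and (340,198), and a purple one at (323,221). The four white ones on the rack are meant. I'll measure them and confirm in a crop.

```bash
cat >> h.py <<'E'
def rect(m,W,z=None,k=10):
    P=W[m]; P=P[~np.isnan(P[:,0])]
    r=cv2.minAreaRect((P[:,:2]*1000).astype(np.float32))
    return len(P),np.round(r[0],1),np.round(r[1],1),round(r[2],1),np.round(np.median(P[:,2])*1000,1)
E
python3 - <<'E'
from h import *
p=cv2.imread('pics/top0.png'); W=np.load('top0.npy'); X,Y,Z=W[...,0],W[...,1],W[...,2]
c=calibration('top'); print('campos',-np.array(c['R']).T@np.array(c['t']))
hsv=cv2.cvtColor(p,cv2.COLOR_BGR2HSV)
print('table z',np.nanmedian(Z[280:290,200:260]))
for n,(u,v) in dict(m0=(183,263),m1=(231,259),m2=(270,265),m4=(363,264)).items():
    box=np.zeros(Z.shape,bool); box[v-22:v+23,u-22:u+23]=1
    m=box&(hsv[...,0]>10)&(hsv[...,0]<28)&(hsv[...,1]>70)&(hsv[...,2]>140)&(Z<.02)
    m=cv2.morphologyEx(m.astype(np.uint8),cv2.MORPH_OPEN,np.ones((3,3)))>0
    print(n,rect(m,W))
near=(abs(X-.46)<.08)&(abs(Y+.135)<.08)
print('tubtop',rect(near&(Z>.1)&(Z<.125),W),np.nanmax(Z[near]))
R=(X>.55)&(X<.72)&(Y>-.13)&(Y<.19)
m=(R&(Z>.06)&(Z<.08)).astype(np.uint8)
n,l,st,ce=cv2.connectedComponentsWithStats(m)
for i in range(1,n):
    if st[i,4]>8: print('roll',st[i],rect(l==i,W),p[l==i].mean(0))
print('rack',rect(R&(Z>.004)&(Z<.02)&(hsv[...,0]>10)&(hsv[...,0]<28)&(hsv[...,1]>40),W))
np.set_printoptions(linewidth=250)
a=cv2.resize(p[180:290,160:390],None,fx=3.4,fy=3.4,interpolation=cv2.INTER_CUBIC); cv2.imwrite('pics/crop1.png',a)
E
```

```text
campos [0.36660487 0.0090697  1.74448088]
table z -0.00016974111230274095
m0 (719, array([457.4, 312.1]), array([93.4, 94.4]), 8.9, np.float64(2.6))
m1 (720, array([470.3, 144.4]), array([92.8, 93.8]), 82.1, np.float64(2.3))
m2 (715, array([444.9,  12.5]), array([93.9, 92.6]), 8.4, np.float64(2.3))
m4 (725, array([ 457.2, -307.8]), array([116.9,  94.7]), 13.7, np.float64(2.1))
tubtop (110, array([ 463.5, -132.2]), array([65.8, 65.6]), 15.1, np.float64(108.5)) 0.1169854958485254
roll [227 198  12  12  80] (80, array([652., 135.]), array([39.2, 37.4]), 2.3, np.float64(67.2)) [220.2125 233.5    235.5   ]
roll [246 199  12  12  74] (74, array([646.4,  70.6]), array([38.5, 37.4]), 56.4, np.float64(66.9)) [222.22972973 234.54054054 236.44594595]
roll [265 201  12  11  76] (76, array([642. ,   6.6]), array([37.3, 35.3]), 88.1, np.float64(68.1)) [221.26315789 233.38157895 234.61842105]
roll [284 202  11  11  77] (77, array([637.7, -56. ]), array([34.1, 35.6]), 88.4, np.float64(67.2)) [223.44155844 236.14285714 237.19480519]
rack (680, array([638.4,  40.8]), array([262.5,  75.6]), 85.6, np.float64(10.0))
```

View pics/crop1.png

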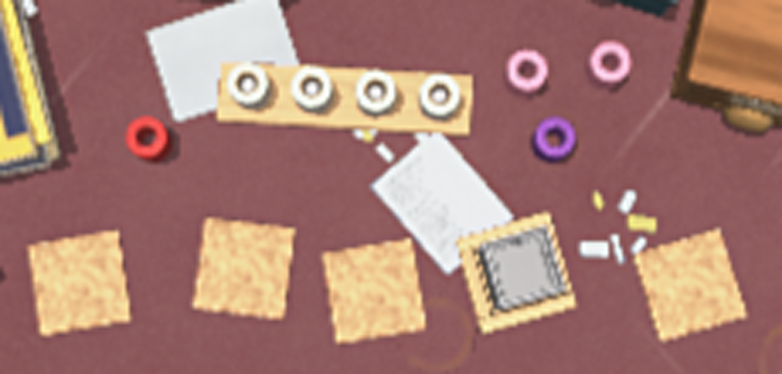

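The crop confirms four white rolls on the rack. The red, pink and purple look-alikes stand off it on the table. Moving towards the stack.

Request:
carry_out --steps '[0,0,-6.2,3.2,-2.6,0,0,0,0,-6.2,3.2,-2.6,0,0,0,0,-6.2,3.2,-2.6,0,0,0,0,-6.2,3.2,-2.6,0,0,0,0,-6.2,3.2,-2.6,0,0,0,0,-6.2,3.2,-2.6,0,0,0,0,-6.2,3.2,-2.6,0,0,0,0,-6.2,3.2,-2.6,0,0,0,0,-6.2,3.2,-2.6,0,0,0,0,-6.2,3.2,-2.6,0,0,0,0,0,0.1,-4.1,0,0,0,0,0,0.1,-4.1,0,0,0,0,0,0.1,-4.1,0,0,0,0,0,0.1,-4.1,0,0,0,0,0,0.1,-4.1,0,0,0,0,0,0.1,-4.1,0,0,0,0,0,0.1,-4.1,0,0,0,0,0,0.1,-4.1,0,0,0,0,0,0.1,-4.1,0,0,0,0,0,0,0,0,0]' --grip_force 80

```text
time_s: 2.57
position: [0.4629, -0.0826, 0.2513]
orientation: [0.006, 0.627, 0.779, 0.006]
ft_force: [1.0, 0.6, -0.1]
grip_width: 0.998
```

```bash
cat >> h.py <<'E'
from scipy.spatial.transform import Rotation as Ro
def go(x,y,z,yaw):
    """remaining shift (cm) and rotvec (deg) to TCP x,y,z (mm), jaw axis at yaw deg, pointing down"""
    s=read_state(); q=s['orientation']; R=Ro.from_quat([q[1],q[2],q[3],q[0]])
    a=np.radians(yaw); yy=np.array([np.cos(a),np.sin(a),0]); zz=np.array([0,0,-1.])
    best=None
    for sg in (1,-1):
        T=Ro.from_matrix(np.stack([np.cross(sg*yy,zz),sg*yy,zz],1)); d=(T*R.inv()).as_rotvec(degrees=True)
        if best is None or np.linalg.norm(d)<np.linalg.norm(best): best=d
    print('t',round(s['time_s'],2),'pos',np.round(np.array(s['position'])*1000,1),'turn',np.round(best,2),'cm',np.round(np.array([x,y,z])/10-np.array(s['position'])*100,2),'F',np.round(s['ft_force'],1),'g',round(s['grip_width']*85,1),'j',np.round(s['joint_positions'],2))
E
python3 - <<'E'
from h import *
go(463.5,-132.2,140,15.1)
p,W=cloud('top');X,Y,Z=W[...,0],W[...,1],W[...,2];hsv=cv2.cvtColor(p,cv2.COLOR_BGR2HSV)
m=(X>.38)&(X<.53)&(Y<-.245)&(Y>-.37)&(hsv[...,0]>10)&(hsv[...,0]<28)&(hsv[...,1]>70)&(hsv[...,2]>140)
n,l,st,ce=cv2.connectedComponentsWithStats(m.astype(np.uint8),connectivity=4)
i=1+np.argmax(st[1:,4]); m=cv2.morphologyEx((l==i).astype(np.uint8),cv2.MORPH_OPEN,np.ones((5,5)))>0
print(rect(m,W),np.nanmean(W[m],0))
E
```

```text
t 2.57 pos [462.9 -82.6 251.3] turn [-0.15  0.91  2.71] cm [  0.06  -4.96 -11.13] F [ 1.   0.6 -0.1] g 84.9 j [-0.32  0.15 -0.22  1.19  0.01  1.04]
(695, array([ 446.9, -309.5]), array([93.4, 94. ]), 15.1, np.float64(2.0)) [ 0.44664097 -0.31007235  0.00207949]
```

Request:
carry_out --steps '[0,0.9,2.7,0,-2.5,-1,0,0,0,0,0,-2.5,-1,0,0,0,0,0,0,-3,0,0,0,0,0,0,-3,0,0,0,0,0,0,-2,0,0,0,0,0,0,0,0,0,0,0,0,0,0,0]'

```text
time_s: 3.2
position: [0.4648, -0.127, 0.1506]
orientation: [0.0, 0.605, 0.796, 0.005]
ft_force: [0.7, -0.2, 0.4]
grip_width: 0.996
```

Run:
```python
from h import *
go(463.5,-132.2,108,15.1)
```

```text
t 3.2 pos [ 464.8 -127.   150.6] turn [-0.4   0.33 -0.46] cm [-0.13 -0.52 -4.26] F [ 0.7 -0.2  0.4] g 84.7 j [-0.4   0.25 -0.37  0.95  0.01  0.9 ]
```

Request:
carry_out --steps '[-0.4,0.3,-0.5,-0.1,-0.5,0,0,0,0,0,0,0,-1.5,0,0,0,0,0,0,-1.5,0,0,0,0,0,0,-1.0,0,0,0,0,0,0,0,0]'

```text
time_s: 3.62
position: [0.4688, -0.1316, 0.1167]
orientation: [0.006, 0.607, 0.795, 0.001]
ft_force: [-0.3, 0.6, 0.9]
grip_width: 1.002
```

Run:
```python
from h import *
go(463.5,-132.2,108,15.1)
p,d=camera('side'); a=cv2.resize(p[200:290,200:330],None,fx=5,fy=5,interpolation=cv2.INTER_CUBIC); cv2.imwrite('pics/c2.png',a)
```

```text
t 3.62 pos [ 468.8 -131.6  116.7] turn [ 0.32  0.56 -0.15] cm [-0.53 -0.06 -0.87] F [-0.3  0.6  0.9] g 85.2 j [-0.4   0.28 -0.42  0.86 -0.    0.9 ]
```

View pics/c2.png

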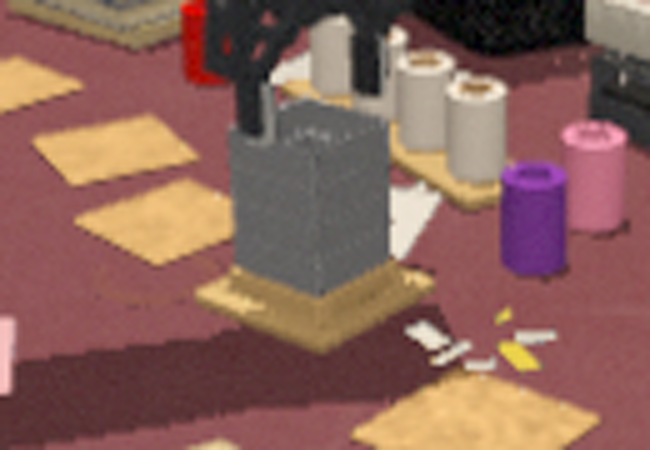

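The crop shows the fingers straddling the stack, with the near finger at (255,120) just over the rim at the front side. I'll trim x and go down a little.

Request:
carry_out --steps '[0.3,0.5,0,-0.5,0,0,0,0,0,0,0,0,-0.8,0,0,0,0,0,0,0,0,0,0,0,0,0,0,0]'

```text
time_s: 4.0
position: [0.4663, -0.1327, 0.1126]
orientation: [0.003, 0.607, 0.795, 0.001]
ft_force: [0.2, -0.8, 0.1]
grip_width: 0.999
```

Run:
```python
from h import *
go(463.5,-132.2,108,15.1)
```

```text
t 4.0 pos [ 466.3 -132.7  112.6] turn [ 0.15  0.37 -0.17] cm [-0.28  0.05 -0.46] F [ 0.2 -0.8  0.1] g 84.9 j [-0.41  0.28 -0.43  0.85  0.    0.9 ]
```

Request:
carry_out --steps '[0,0.4,0,-0.3,0,-0.5,0,0,0,0,0,0,0,0,0,0,0,0,0,0,255,0,0,0,0,0,0,255,0,0,0,0,0,0,255,0,0,0,0,0,0,255,0,0,0,0,0,0,255,0,0,0,0,0,0,255]'

```text
time_s: 4.67
position: [0.4635, -0.1329, 0.1084]
orientation: [0.001, 0.607, 0.795, -0.001]
ft_force: [0.2, 0.7, 0.3]
grip_width: 0.754
```

Run:
```python
from h import *
go(463.5,-132.2,108,15.1)
```

```text
t 4.67 pos [ 463.5 -132.9  108.4] turn [ 0.16  0.01 -0.16] cm [-0.    0.07 -0.04] F [0.2 0.7 0.3] g 64.1 j [-0.41  0.29 -0.43  0.85 -0.    0.9 ]
```

Request:
carry_out --steps '[0,0,0,0,0,0.5,255,0,0,0,0,0,0.7,255,0,0,0,0,0,1,255,0,0,0,0,0,1.5,255,0,0,0,0,0,2,255,0,0,0,0,0,2,255,0,0,0,0,0,2,255,0,0,0,0,0,0,255]'

```text
time_s: 5.33
position: [0.4617, -0.1322, 0.211]
orientation: [-0.001, 0.607, 0.795, -0.002]
ft_force: [1.1, -0.6, -0.7]
grip_width: 0.748
```

Run:
```python
from h import *
go(444.9,12.5,60,8.4)
p,W=cloud('top');X,Y,Z=W[...,0],W[...,1],W[...,2]
near=(abs(X-.46)<.06)&(abs(Y+.135)<.06)
print(np.nanpercentile(Z[near],[50,70,80,90,99]))
p,d=camera('side'); a=cv2.resize(p[180:290,180:330],None,fx=5,fy=5,interpolation=cv2.INTER_CUBIC); cv2.imwrite('pics/c3.png',a)
```

```text
t 5.33 pos [ 461.7 -132.2  211. ] turn [ 0.08 -0.18 -6.85] cm [ -1.68  14.47 -15.1 ] F [ 1.1 -0.6 -0.7] g 63.6 j [-0.41  0.21 -0.26  1.11 -0.    0.9 ]
[0.68348279 0.69029513 0.69277939 0.69529936 0.70212285]
```

View pics/c3.png

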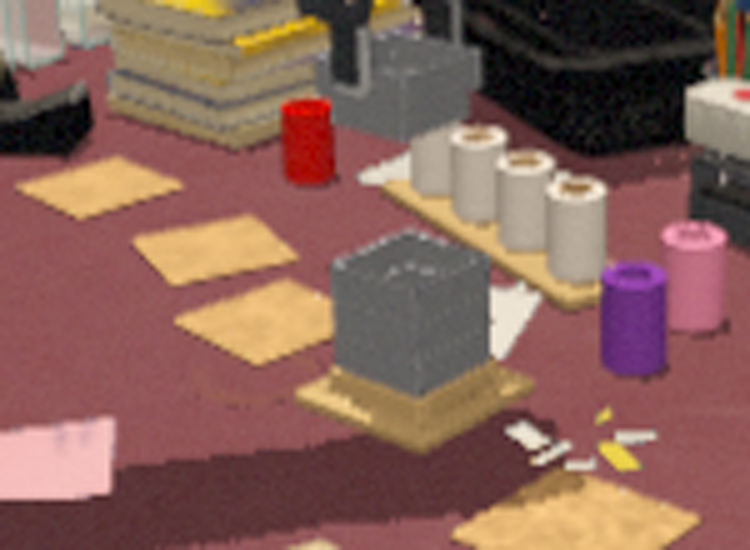

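One tub is lifted level at about (405,85), and three stay nested. On to the mat at y≈12.

Request:
carry_out --steps '[0,0,-1.7,-0.4,3.6,0,255,0,0,-1.7,-0.4,3.6,0,255,0,0,-1.7,-0.4,3.6,0,255,0,0,-1.7,-0.4,3.6,0,255,0,0,0,0,0,-3,255,0,0,0,0,0,-3,255,0,0,0,0,0,-3,255,0,0,0,0,0,-3,255,0,0,0,0,0,-1.5,255,0,0,0,0,0,0,255,0,0,0,0,0,0,255]'

```text
time_s: 6.35
position: [0.4325, 0.0201, 0.0569]
orientation: [-0.01, 0.655, 0.755, -0.006]
ft_force: [0.2, -0.6, -0.5]
grip_width: 0.753
```

Run:
```python
from h import *
go(444.9,12.5,42,8.4)
```

```text
t 6.35 pos [432.5  20.1  56.9] turn [-0.16 -1.31  0.29] cm [ 1.24 -0.76 -1.49] F [ 0.2 -0.6 -0.5] g 64.0 j [-0.1   0.28 -0.6   0.71  0.    1.33]
```

Request:
carry_out --steps '[0,-1.3,0.3,1.2,-0.7,0,255,0,0,0,0,0,0,255,0,0,0,0,0,-0.8,255,0,0,0,0,0,0,255,0,0,0,0,0,0,255]'

```text
time_s: 6.77
position: [0.4485, 0.0115, 0.0511]
orientation: [0.002, 0.654, 0.757, 0.003]
ft_force: [-0.3, -0.1, -0.9]
grip_width: 0.755
```

Run:
```python
from h import *
go(444.9,12.5,42,8.4)
```

```text
t 6.77 pos [448.5  11.5  51.1] turn [-0.12  0.42  0.02] cm [-0.36  0.1  -0.91] F [-0.3 -0.1 -0.9] g 64.2 j [-0.12  0.3  -0.6   0.66  0.    1.31]
```

Request:
carry_out --steps '[0,0.4,0,-0.35,0.1,0,255,0,0,0,0,0,-0.5,255,0,0,0,0,0,-0.5,255,0,0,0,0,0,0,255,0,0,0,0,0,0,255]'

```text
time_s: 7.18
position: [0.446, 0.0124, 0.0415]
orientation: [0.0, 0.654, 0.757, 0.002]
ft_force: [0.7, 0.2, 0.9]
grip_width: 0.751
```

Run:
```python
from h import *
go(444.9,12.5,41,8.4)
```

```text
t 7.18 pos [446.   12.4  41.5] turn [-0.1   0.16  0.02] cm [-0.11  0.01 -0.05] F [0.7 0.2 0.9] g 63.8 j [-0.12  0.31 -0.62  0.64  0.    1.31]
```

Request:
carry_out --steps '[0,0,0,0,0,0,0,0,0,0,0,0,0,0,0,0,0,0,0,0,0,0,0,0,0,0,1,0,0,0,0,0,0,2,0,0,0,0,0,0,3,0,0,0,0,0,0,3,0,0,0,0,0,0,2,0,0,0,-3,3.6,-0.1,0.5,0,0,0,-3,3.6,-0.1,0,0,0,0,-3,3.6,-0.1,0,0,0,0,-3,3.6,-0.1,0,0,0,0,0,3.0,0,0,0,0,0,0,0,0,0,0,0,0,0,0,0,0,0]' --grip_force 40

```text
time_s: 8.43
position: [0.6224, 0.0092, 0.163]
orientation: [-0.001, 0.733, 0.681, 0.002]
ft_force: [-0.7, -0.4, 0.3]
grip_width: 0.999
```

Run:
```python
from h import *
go(642.1,7.1,67,-4.3)
p,W=cloud('top');X,Y,Z=W[...,0],W[...,1],W[...,2]
for cx,cy,z in [(.445,.0125,.043),(.4635,-.132,.088)]:
    near=(abs(X-cx)<.05)&(abs(Y-cy)<.05)
    print(rect(near&(abs(Z-z)<.006),W))
    hh=near&(Z>.012)&(Z<.1); print('all',rect(hh,W))
R=(X>.6)&(X<.7)&(Y>-.09)&(Y<.17); m=(R&(Z>.06)&(Z<.08)).astype(np.uint8)
n,l,st,ce=cv2.connectedComponentsWithStats(m)
for i in range(1,n):
    if st[i,4]>8: print('roll',rect(l==i,W))
```

```text
t 8.43 pos [622.4   9.2 163. ] turn [-0.23  0.1  -0.08] cm [ 1.97 -0.21 -9.6 ] F [-0.7 -0.4  0.3] g 84.9 j [-0.09  0.51  0.05  1.12  0.    1.56]
(0, array([0., 0.]), array([0., 0.]), 0.0, np.float64(nan))
all (0, array([0., 0.]), array([0., 0.]), 0.0, np.float64(nan))
(89, array([ 463.2, -132. ]), array([65.8, 65.7]), 15.1, np.float64(87.4))
all (496, array([ 462.3, -129. ]), array([94.2, 87. ]), 8.5, np.float64(56.1))
roll (81, array([651.3, 134.6]), array([37.9, 37.8]), 26.2, np.float64(67.1))
roll (13, array([647.8,  87.7]), array([ 3.9, 24.6]), 89.9, np.float64(66.9))
roll (48, array([637.4, -62.5]), array([23. , 36.4]), 83.5, np.float64(66.8))
  return _methods._mean(a, axis=axis, dtype=dtype,
  ret = ret.dtype.type(ret / rcount)
```

Request:
carry_out --steps '[0,0,0,1.9,-0.2,0,0,0,0,0,0,0,-2,0,0,0,0,0,0,-2.5,0,0,0,0,0,0,-1.5,0,0,0,0,0,0,0,0,0,0,0,0,0,0,0]'

```text
time_s: 8.98
position: [0.6344, 0.0076, 0.103]
orientation: [-0.002, 0.732, 0.681, 0.001]
ft_force: [0.6, 0.6, 0.3]
grip_width: 0.999
```

Run:
```python
from h import *
go(642.1,7.1,67,-4.3)
```

```text
t 8.98 pos [634.4   7.6 103. ] turn [-0.24 -0.1  -0.12] cm [ 0.77 -0.05 -3.6 ] F [0.6 0.6 0.3] g 84.9 j [-0.09  0.57  0.    1.    0.    1.55]
```

Request:
carry_out --steps '[0,0,0,0.6,0,0,0,0,0,0,0.4,0,0,0,0,0,0,0,0,-1.5,0,0,0,0,0,0,-1.3,0,0,0,0,0,0,0,0,0,0,0,0,0,0,0]'

```text
time_s: 9.48
position: [0.6486, 0.0074, 0.0827]
orientation: [0.002, 0.732, 0.681, 0.004]
ft_force: [-0.6, 0.6, -0.1]
grip_width: 1.006
```

Run:
```python
from h import *
go(642.1,7.1,67,-4.3)
```

```text
t 9.48 pos [648.6   7.4  82.7] turn [-0.19  0.5  -0.14] cm [-0.65 -0.03 -1.57] F [-0.6  0.6 -0.1] g 85.5 j [-0.09  0.61  0.01  0.96  0.    1.56]
```

Request:
carry_out --steps '[0,0.3,0,-0.5,0,-0.8,0,0,0,0,0,0,-0.7,0,0,0,0,0,0,0,0,0,0,0,0,0,0,0]'

```text
time_s: 9.82
position: [0.6455, 0.0073, 0.0699]
orientation: [0.002, 0.732, 0.681, 0.004]
ft_force: [0.0, 0.2, 0.1]
grip_width: 0.998
```

Run:
```python
from h import *
go(642.1,7.1,67,-4.3)
```

```text
t 9.82 pos [645.5   7.3  69.9] turn [-0.16  0.46 -0.14] cm [-0.34 -0.02 -0.29] F [0.  0.2 0.1] g 84.8 j [-0.09  0.61 -0.02  0.93  0.    1.55]
```

Request:
carry_out --steps '[0,0.4,0,-0.35,0,-0.35,0,0,0,0,0,0,0,0,0,0,0,0,0,0,255,0,0,0,0,0,0,255,0,0,0,0,0,0,255,0,0,0,0,0,0,255,0,0,0,0,0,0,255,0,0,0,0,0,0,255,0,0,0,0,0,0,255]'

```text
time_s: 10.57
position: [0.6421, 0.0072, 0.067]
orientation: [-0.0, 0.732, 0.681, 0.001]
ft_force: [0.7, 0.7, 0.6]
grip_width: 0.449
```

Run:
```python
from h import *
go(642.1,7.1,67,-4.3)
```

```text
t 10.57 pos [642.1   7.2  67. ] turn [-0.16  0.09 -0.14] cm [-0.   -0.01  0.  ] F [0.7 0.7 0.6] g 38.1 j [-0.09  0.61 -0.02  0.93  0.    1.55]
```

Request:
carry_out --steps '[0,0,0,0,0,1,255,0,0,0,0,0,2,255,0,0,0,0,0,2,255,0,0,0,0,0,2,255,0,0,0,0,0,1.5,255,0,0,0,0,0,0,255,0,0,0,-2,0.1,0,255,0,0,0,-4,0.1,0,255,0,0,0,-4,0.1,0,255,0,0,0,-4,0.1,0,255,0,0,0,-4,0.1,0,255,0,0,0,0,0,0,255,0,0,0,0,0,0,255]'

```text
time_s: 11.65
position: [0.4494, 0.013, 0.1522]
orientation: [-0.003, 0.732, 0.681, -0.0]
ft_force: [1.8, 0.5, -0.0]
grip_width: 0.446
```

Run:
```python
from h import *
go(444.9,12.5,62,-4.3)
p,d=camera('side'); a=cv2.resize(p[180:290,180:330],None,fx=5,fy=5,interpolation=cv2.INTER_CUBIC); cv2.imwrite('pics/c4.png',a)
```

```text
t 11.65 pos [449.4  13.  152.2] turn [-0.2  -0.22 -0.13] cm [-0.45 -0.05 -9.02] F [ 1.8  0.5 -0. ] g 37.9 j [-0.11  0.19 -0.44  0.95  0.    1.53]
```

View pics/c4.png

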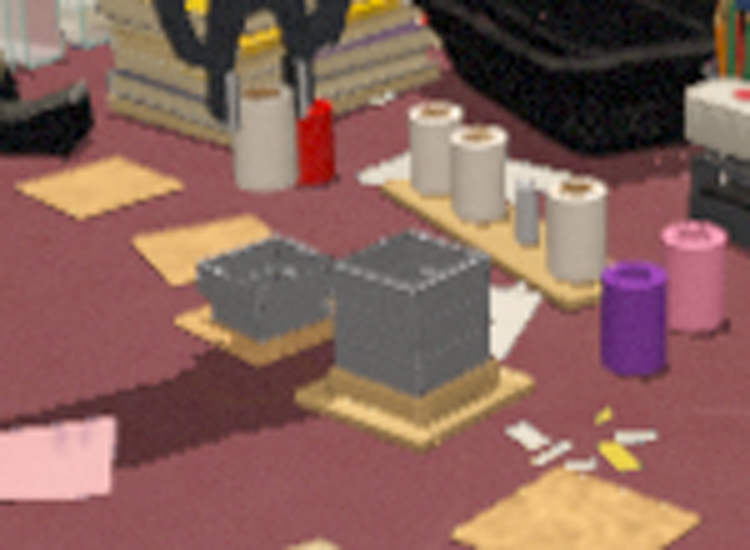

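The roll hangs upright at (265,135) and the tub stands centred on its mat at (265,285). The bare post shows at (527,215). Lowering it in.

Request:
carry_out --steps '[0,0,0,-0.4,0,0,255,0,0,0,0,0,-2,255,0,0,0,0,0,-2,255,0,0,0,0,0,0,255,0,0,0,0,0,0,255]'

```text
time_s: 12.12
position: [0.4522, 0.0124, 0.113]
orientation: [-0.0, 0.732, 0.681, 0.002]
ft_force: [-0.3, 0.4, -1.6]
grip_width: 0.446
```

Run:
```python
from h import *
go(444.9,12.5,65,-4.3)
p,W=cloud('side');X,Y,Z=W[...,0],W[...,1],W[...,2]
m=(abs(X-.445)<.05)&(abs(Y-.0125)<.05)&(abs(Z-.043)<.0025); print(rect(m,W))
```

```text
t 12.12 pos [452.2  12.4 113. ] turn [-0.16  0.15 -0.15] cm [-0.73  0.01 -4.8 ] F [-0.3  0.4 -1.6] g 37.9 j [-0.11  0.23 -0.5   0.84  0.    1.53]
(16, array([443.8,   8.2]), array([63.2, 65.5]), 11.5, np.float64(41.4))
```

Request:
carry_out --steps '[0,0,0,-0.8,0,0,255,0,0,0,0,0,0,255,0,0,0,-0.1,0,-1,255,0,0,0,-0.1,0,-1,255,0,0,0,0,0,0,255,0,0,0,0,0,0,255]'

```text
time_s: 12.67
position: [0.4468, 0.0117, 0.098]
orientation: [0.003, 0.732, 0.681, 0.005]
ft_force: [0.0, -0.8, -0.9]
grip_width: 0.445
```

Run:
```python
from h import *
go(444.9,12.5,65,-4.3)
```

```text
t 12.67 pos [446.8  11.7  98. ] turn [-0.09  0.69 -0.15] cm [-0.19  0.08 -3.3 ] F [ 0.  -0.8 -0.9] g 37.8 j [-0.12  0.23 -0.55  0.78  0.    1.53]
```

Request:
carry_out --steps '[0,0.6,0,-0.2,0.1,0,255,0,0,0,0,0,-0.8,255,0,0,0,-0.1,0,-0.8,255,0,0,0,0,0,-0.4,255,0,0,0,0,0,0,255,0,0,0,0,0,0,255]'

```text
time_s: 13.17
position: [0.4453, 0.0127, 0.0784]
orientation: [0.001, 0.732, 0.681, 0.002]
ft_force: [-0.5, 0.4, -0.4]
grip_width: 0.446
```

Run:
```python
from h import *
go(444.9,12.5,65,-4.3)
```

```text
t 13.17 pos [445.3  12.7  78.4] turn [-0.07  0.25 -0.16] cm [-0.04 -0.02 -1.34] F [-0.5  0.4 -0.4] g 37.9 j [-0.12  0.26 -0.57  0.74  0.    1.53]
```

Request:
carry_out --steps '[0,0.2,0,-0.1,0,-0.7,255,0,0,0,-0.1,0,-0.6,255,0,0,0,0,0,-0.1,255,0,0,0,0,0,0,255,0,0,0,0,0,0,255]'

```text
time_s: 13.58
position: [0.4437, 0.0125, 0.0639]
orientation: [0.0, 0.732, 0.681, 0.001]
ft_force: [0.1, 0.9, 1.8]
grip_width: 0.448
```

Run:
```python
from h import *
go(444.9,12.5,64.5,-4.3)
```

```text
t 13.58 pos [443.7  12.5  63.9] turn [-0.06  0.09 -0.16] cm [ 0.12 -0.    0.06] F [0.1 0.9 1.8] g 38.1 j [-0.12  0.27 -0.59  0.7   0.    1.53]
```

Request:
carry_out --steps '[0,0,0,0,0,0,0,0,0,0,0,0,0,0,0,0,0,0,0,0,0,0,0,0,0,0,1,0,0,0,0,0,0,2,0,0,0,0,0,0,2.5,0,0,0,0,0,0,2.5,0,0,0,0,0,0,2,0,0,0,4.8,0.5,-3.6,0,0,0,0,4.8,0.5,-3.6,0,0,0,0,4.8,0.5,-3.6,0,0,0,0,4.8,0.4,-3.6,0,0,0,0,0,0,0,0,0,0,0,0,0,0,0,0]' --grip_force 80

```text
time_s: 14.75
position: [0.4619, -0.1367, 0.1682]
orientation: [0.001, 0.599, 0.8, -0.001]
ft_force: [-0.2, 0.7, -0.4]
grip_width: 1.007
```

Run:
```python
from h import *
go(463.3,-132.1,86,15.1)
```

```text
t 14.75 pos [ 461.9 -136.7  168.2] turn [ 0.16  0.09 -1.24] cm [ 0.14  0.46 -8.22] F [-0.2  0.7 -0.4] g 85.6 j [-0.42  0.23 -0.34  1.   -0.    0.87]
```

Request:
carry_out --steps '[0,0,-1.2,0.1,0.5,0,0,0,0,0,-0.1,0,-2,0,0,0,0,-0.2,0,-2,0,0,0,0,-0.2,0,-1.8,0,0,0,0,0,0,0,0,0,0,0,0,0,0,0]'

```text
time_s: 15.25
position: [0.4576, -0.1283, 0.1087]
orientation: [0.002, 0.609, 0.793, -0.0]
ft_force: [-0.0, -0.4, 0.5]
grip_width: 0.999
```

Run:
```python
from h import *
go(463.3,-132.1,86,15.1)
p,W=cloud('top'); cv2.imwrite('pics/t1.png',cv2.resize(p[180:290,160:390],None,fx=3.4,fy=3.4,interpolation=cv2.INTER_CUBIC))
X,Y,Z=W[...,0],W[...,1],W[...,2]
near=(abs(X-.445)<.055)&(abs(Y-.0125)<.055)
print(rect(near&(Z>.034)&(Z<.048),W),rect(near&(Z>.058),W))
```

```text
t 15.25 pos [ 457.6 -128.3  108.7] turn [0.12 0.14 0.16] cm [ 0.57 -0.38 -2.27] F [-0.  -0.4  0.5] g 84.9 j [-0.41  0.27 -0.45  0.84 -0.    0.9 ]
(97, array([445.9,  13.1]), array([66.1, 65.9]), 8.0, np.float64(41.7)) (76, array([444.7,  12.4]), array([36.7, 36.9]), 89.2, np.float64(63.7))
```

Request:
carry_out --steps '[0,0,0,0.5,-0.35,0,0,0,0,0,0,0,0,0,0,0,0,0,0,-1.2,0,0,0,0,0,0,-0.9,0,0,0,0,0,0,0,0,0,0,0,0,0,0,0]'

```text
time_s: 15.8
position: [0.4676, -0.1327, 0.0922]
orientation: [0.006, 0.609, 0.793, 0.001]
ft_force: [0.7, -0.5, -0.4]
grip_width: 1.002
```

Run:
```python
from h import *
go(463.3,-132.1,86,15.1)
```

```text
t 15.8 pos [ 467.6 -132.7   92.2] turn [0.31 0.61 0.08] cm [-0.43  0.06 -0.62] F [ 0.7 -0.5 -0.4] g 85.2 j [-0.41  0.3  -0.46  0.8  -0.    0.9 ]
```

Request:
carry_out --steps '[0.2,0.5,0,-0.45,0,-0.6,0,0,0,0,0,0,-0.1,0,0,0,0,0,0,0,0,0,0,0,0,0,0,0]'

```text
time_s: 16.13
position: [0.4633, -0.1331, 0.0857]
orientation: [0.002, 0.609, 0.793, -0.0]
ft_force: [-0.7, 0.2, 0.3]
grip_width: 1.0
```

Run:
```python
from h import *
go(463.3,-132.1,86,15.1)
```

```text
t 16.13 pos [ 463.3 -133.1   85.7] turn [0.12 0.13 0.1 ] cm [0.   0.1  0.03] F [-0.7  0.2  0.3] g 85.0 j [-0.41  0.31 -0.47  0.79 -0.    0.9 ]
```

Request:
carry_out --steps '[0,0,0,0,0,0,255,0,0,0,0,0,0,255,0,0,0,0,0,0,255,0,0,0,0,0,0,255,0,0,0,0,0,0,255,0,0,0,0,0,0,255,0,0,0,0,0,0.5,255,0,0,0,0,0,0.7,255,0,0,0,0,0,1,255,0,0,0,0,0,1.5,255,0,0,0,0,0,2,255,0,0,0,0,0,2.5,255,0,0,0,0,0,2.5,255,0,0,0,0,0,0,255,0,0,0,0,0,0,255]'

```text
time_s: 17.38
position: [0.4618, -0.1324, 0.2013]
orientation: [0.001, 0.609, 0.793, -0.0]
ft_force: [-0.3, 0.2, -1.0]
grip_width: 0.749
```

```bash
cat >> h.py <<'E'
def zr(cx,cy,r=.05,lo=.004,hi=.13,n='side'):
    "height range of what side camera sees round a place"
    p,W=cloud(n);X,Y,Z=W[...,0],W[...,1],W[...,2]
    z=Z[(abs(X-cx)<r)&(abs(Y-cy)<r)&(Z>lo)&(Z<hi)]
    print('z count per 11 mm',np.histogram(z,bins=np.arange(0,.32,.011))[0])
E
python3 - <<'E'
from h import *
go(470.3,144.4,42,-7.9); zr(.463,-.132,hi=.3)
E
```

```text
t 17.38 pos [ 461.8 -132.4  201.3] turn [  0.11   0.06 -22.89] cm [  0.85  27.68 -15.93] F [-0.3  0.2 -1. ] g 63.6 j [-0.41  0.21 -0.28  1.08 -0.    0.9 ]
z count per 11 mm [170 141 110 141 173 198   0   0   0   0   0   0   0   0  39 102 132 171
 117  65  58  69  59  99  89 109 116  26   0]
```

Request:
carry_out --steps '[0,0,-3.3,0.1,3.9,0,255,0,0,-3.3,0.1,3.9,0,255,0,0,-3.3,0.1,3.9,0,255,0,0,-3.3,0.1,3.9,0,255,0,0,-3.3,0.1,3.9,0,255,0,0,-3.3,0.2,3.9,0,255,0,0,-3,0.2,3.6,0,255,0,0,0,0,0,0,255,0,0,0,0,0,-3,255,0,0,0,0,0,-3,255,0,0,0,0,0,-3,255,0,0,0,0,0,-2.5,255,0,0,0,0,0,0,255,0,0,0,0,0,0,255]'

```text
time_s: 18.6
position: [0.4616, 0.147, 0.0722]
orientation: [-0.002, 0.76, 0.649, -0.007]
ft_force: [0.2, -0.3, -0.5]
grip_width: 0.747
```

Run:
```python
from h import *
go(470.3,144.4,41.5,-7.9)
```

```text
t 18.6 pos [461.6 147.   72.2] turn [ 0.32 -0.79  1.1 ] cm [ 0.87 -0.26 -3.07] F [ 0.2 -0.3 -0.5] g 63.5 j [ 0.18  0.34 -0.46  0.78 -0.    1.91]
```

Request:
carry_out --steps '[0.3,-0.8,1.1,0.8,-0.25,0,255,0,0,0,0,0,0,255,0,0,0,0,0,-1,255,0,0,0,0,0,-0.9,255,0,0,0,0,0,0,255,0,0,0,0,0,0,255]'

```text
time_s: 19.1
position: [0.4708, 0.1437, 0.0552]
orientation: [0.001, 0.755, 0.656, 0.001]
ft_force: [-0.2, -0.4, -1.2]
grip_width: 0.752
```

Run:
```python
from h import *
go(470.3,144.4,41.5,-7.9)
```

```text
t 19.1 pos [470.8 143.7  55.2] turn [0.01 0.13 0.09] cm [-0.05  0.07 -1.37] F [-0.2 -0.4 -1.2] g 63.9 j [ 0.17  0.37 -0.48  0.72 -0.    1.88]
```

Request:
carry_out --steps '[0,0.2,0,-0.1,0.05,-0.7,255,0,0,0,-0.1,0,-0.6,255,0,0,0,0,0,-0.1,255,0,0,0,0,0,0,255,0,0,0,0,0,0,255]'

```text
time_s: 19.52
position: [0.4696, 0.1446, 0.0417]
orientation: [0.0, 0.755, 0.656, 0.0]
ft_force: [-0.6, -0.3, 1.1]
grip_width: 0.748
```

Run:
```python
from h import *
go(470.3,144.4,41,-7.9)
```

```text
t 19.52 pos [469.6 144.6  41.7] turn [0.01 0.05 0.08] cm [ 0.07 -0.02 -0.07] F [-0.6 -0.3  1.1] g 63.5 j [ 0.17  0.38 -0.5   0.69 -0.    1.88]
```

Request:
carry_out --steps '[0,0,0,0,0,0,0,0,0,0,0,0,0,0,0,0,0,0,0,0,0,0,0,0,0,0,1,0,0,0,0,0,0,2,0,0,0,0,0,0,3,0,0,0,0,0,0,3,0,0,0,0,0,0,2,0,0,0,0.7,3.5,-1.5,0,0,0,0,0.7,3.5,-1.5,0,0,0,0,0.7,3.5,-1.5,0,0,0,0,0.7,3.5,-1.5,0,0,0,0,0.7,3.6,-1.4,0,0,0,0,0,0,0,0,0,0,0,0,0,0,0,0]' --grip_force 40

```text
time_s: 20.77
position: [0.6479, 0.0668, 0.1634]
orientation: [0.0, 0.732, 0.681, -0.0]
ft_force: [-0.2, 0.8, 0.7]
grip_width: 1.001
```

Run:
```python
from h import *
go(646.9,71,67,-4.3)
```

```text
t 20.77 pos [647.9  66.8 163.4] turn [ 0.04  0.   -0.21] cm [-0.1   0.42 -9.64] F [-0.2  0.8  0.7] g 85.1 j [ 0.01  0.57  0.16  1.16 -0.    1.65]
```

Request:
carry_out --steps '[0,0,0,-0.1,0.4,0,0,0,0,0,0,0,-2,0,0,0,0,0,0,-2.5,0,0,0,0,0,0,-2,0,0,0,0,0,0,-1,0,0,0,0,0,0,0,0,0,0,0,0,0,0,0]'

```text
time_s: 21.35
position: [0.6414, 0.0754, 0.0909]
orientation: [0.0, 0.731, 0.683, 0.001]
ft_force: [0.3, 1.6, 0.2]
grip_width: 0.997
```

Run:
```python
from h import *
go(646.9,71,67,-4.3)
```

```text
t 21.35 pos [641.4  75.4  90.9] turn [-0.04  0.07 -0.4 ] cm [ 0.55 -0.44 -2.39] F [0.3 1.6 0.2] g 84.7 j [0.02 0.6  0.02 0.99 0.   1.66]
```

Request:
carry_out --steps '[0,0,-0.4,0.5,-0.4,0,0,0,0,0,0,0,0,0,0,0,0,0,0,-1.1,0,0,0,0,0,0,-0.8,0,0,0,0,0,0,0,0,0,0,0,0,0,0,0]'

```text
time_s: 21.85
position: [0.6494, 0.0718, 0.0758]
orientation: [0.003, 0.733, 0.68, 0.004]
ft_force: [0.7, 0.1, 0.3]
grip_width: 0.998
```

Run:
```python
from h import *
go(646.9,71,67,-4.3)
```

```text
t 21.85 pos [649.4  71.8  75.8] turn [-0.05  0.53  0.  ] cm [-0.25 -0.08 -0.88] F [0.7 0.1 0.3] g 84.8 j [0.01 0.62 0.01 0.95 0.   1.66]
```

Request:
carry_out --steps '[0,0.5,0,-0.25,-0.1,-0.5,0,0,0,0,-0.1,0,-0.4,0,0,0,0,0,0,-0.1,0,0,0,0,0,0,0,0,0,0,0,0,0,0,0,0,0,0,0,0,0,255,0,0,0,0,0,0,255,0,0,0,0,0,0,255,0,0,0,0,0,0,255,0,0,0,0,0,0,255,0,0,0,0,0,0,255,0,0,0,0,0,0,255]'

```text
time_s: 22.85
position: [0.6458, 0.0706, 0.0651]
orientation: [-0.0, 0.733, 0.68, 0.0]
ft_force: [0.0, 0.4, -1.2]
grip_width: 0.458
```

Run:
```python
from h import *
go(646.9,71,67,-4.3)
```

```text
t 22.85 pos [645.8  70.6  65.1] turn [-0.05 -0.    0.01] cm [0.11 0.04 0.19] F [ 0.   0.4 -1.2] g 38.9 j [0.01 0.63 0.   0.94 0.   1.66]
```

Request:
carry_out --steps '[0,0,0,0,0,1,255,0,0,0,0,0,2,255,0,0,0,0,0,2,255,0,0,0,0,0,2,255,0,0,0,0,0,1.5,255,0,0,0,0,0,0,255,0,0,0,-2,0.8,0,255,0,0,0,-3.5,1.5,0,255,0,0,0,-3.5,1.5,0,255,0,0,0,-3.5,1.5,0,255,0,0,0,-3.5,1.5,0,255,0,0,0,-1.3,0.5,0,255,0,0,0,0,0,0,255,0,0,0,0,0,0,255]'

```text
time_s: 24.02
position: [0.4655, 0.1437, 0.1532]
orientation: [0.001, 0.734, 0.679, 0.002]
ft_force: [0.6, 0.6, -0.6]
grip_width: 0.46
```

```bash
cat >> h.py <<'E'
def snap(name):
    p,_=camera('side'); cv2.imwrite(f'pics/{name}.png',cv2.resize(p[175:325,140:345],None,fx=3.8,fy=3.8,interpolation=cv2.INTER_CUBIC))
E
python3 - <<'E'
from h import *
go(470.3,144.4,65,-4.3); snap('s5')
E
```

```text
t 24.02 pos [465.5 143.7 153.2] turn [-0.02  0.23  0.15] cm [ 0.48  0.07 -8.82] F [ 0.6  0.6 -0.6] g 39.1 j [ 0.17  0.25 -0.35  0.96 -0.    1.82]
```

View pics/s5.png

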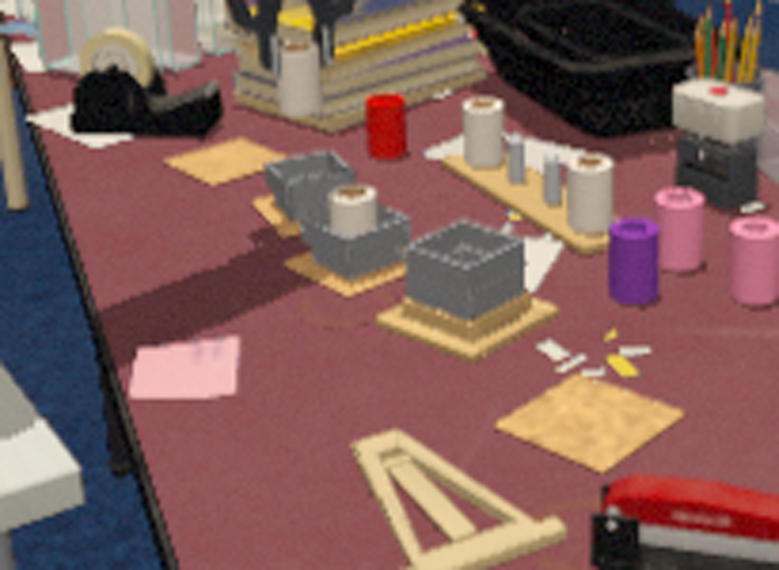

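Seen here: the roll is held upright at (298,75) above the second tub at (308,190), and the first tub and roll are at (355,235). I'll check that the second tub hasn't shifted.

```bash
cat >> h.py <<'E'
def tub(cx,cy,yaw,n='side',base=3,zb=0.0):
    "offset of a tub from its wanted place: fit of outer faces seen"
    p,W=cloud(n); P=W[~np.isnan(W[...,0])]*1000
    P=P[(abs(P[:,0]-cx)<60)&(abs(P[:,1]-cy)<60)&(P[:,2]>base+22)&(P[:,2]<base+37)]
    a=np.radians(yaw); d=P[:,:2]-[cx,cy]; l=d@np.array([[np.cos(a),-np.sin(a)],[np.sin(a),np.cos(a)]])
    print('tub local x pct',np.round(np.percentile(l[:,0],[1,5,50,95,99]),1),'y',np.round(np.percentile(l[:,1],[1,5,50,95,99]),1),len(l))
E
python3 - <<'E'
from h import *
tub(470.3,144.4,-7.9); tub(444.9,12.5,8.4)
E
```

```text
tub local x pct [-35.2 -34.5  -3.1  27.8  30.5] y [-37.1 -35.3  -5.7  32.4  34. ] 176
tub local x pct [-35.1 -34.1 -14.4  29.3  32.2] y [-37.8 -35.5 -18.8  29.5  32.6] 194
```

Request:
carry_out --steps '[0,0,0,0.3,0,0,255,0,0,0,0,0,-2,255,0,0,0,0,0,-2,255,0,0,0,0,0,-1,255,0,0,0,0,0,0,255,0,0,0,0,0,0,255]'

```text
time_s: 24.67
position: [0.4822, 0.1411, 0.1029]
orientation: [0.005, 0.737, 0.676, 0.006]
ft_force: [0.1, -0.2, -0.7]
grip_width: 0.46
```

Run:
```python
from h import *
go(470.3,144.4,63,-4.3)
```

```text
t 24.67 pos [482.2 141.1 102.9] turn [-0.07  0.89  0.62] cm [-1.19  0.33 -3.99] F [ 0.1 -0.2 -0.7] g 39.1 j [ 0.16  0.32 -0.41  0.83 -0.    1.82]
```

Request:
carry_out --steps '[0,0.9,0.6,-1.2,0.3,0,255,0,0,0,0,0,0,255,0,0,0,-0.1,0,-0.8,255,0,0,0,0,0,0,255,0,0,0,0,0,0,255]'

```text
time_s: 25.08
position: [0.4715, 0.1442, 0.0968]
orientation: [0.0, 0.733, 0.68, 0.002]
ft_force: [0.0, -0.2, -0.9]
grip_width: 0.456
```

Run:
```python
from h import *
go(470.3,144.4,63,-4.3)
```

```text
t 25.08 pos [471.5 144.2  96.8] turn [-0.11  0.16  0.04] cm [-0.12  0.02 -3.38] F [ 0.  -0.2 -0.9] g 38.8 j [ 0.17  0.32 -0.42  0.82  0.    1.81]
```

Request:
carry_out --steps '[0,0.2,0,-0.15,0,-0.8,255,0,0,0,-0.1,0,-0.8,255,0,0,0,0,0,-0.4,255,0,0,0,0,0,0,255,0,0,0,-0.1,0,-0.5,255,0,0,0,0,0,0,255,0,0,0,0,0,0,255]'

```text
time_s: 25.67
position: [0.4673, 0.1443, 0.069]
orientation: [-0.001, 0.733, 0.68, 0.0]
ft_force: [-0.0, 0.6, 0.3]
grip_width: 0.457
```

Run:
```python
from h import *
go(470.3,144.4,63,-4.3)
```

```text
t 25.67 pos [467.3 144.3  69. ] turn [-0.11 -0.05  0.01] cm [ 0.3   0.01 -0.6 ] F [-0.   0.6  0.3] g 38.9 j [ 0.17  0.35 -0.47  0.76  0.    1.81]
```

Request:
carry_out --steps '[0,0,0,0.25,0,-0.3,255,0,0,0,0,0,-0.4,255,0,0,0,0,0,0,255,0,0,0,0,0,0,255]'

```text
time_s: 26.0
position: [0.4711, 0.1445, 0.062]
orientation: [-0.0, 0.733, 0.68, 0.001]
ft_force: [-0.6, -0.0, -0.3]
grip_width: 0.46
```

Run:
```python
from h import *
go(470.3,144.4,63,-4.3)
```

```text
t 26.0 pos [471.1 144.5  62. ] turn [-0.13  0.06  0.02] cm [-0.08 -0.01  0.1 ] F [-0.6 -0.  -0.3] g 39.1 j [ 0.17  0.36 -0.47  0.74  0.    1.81]
```

Request:
carry_out --steps '[0,0,0,0,0,0,0,0,0,0,0,0,0,0,0,0,0,0,0,0,0,0,0,0,0,0,1,0,0,0,0,0,0,2,0,0,0,0,0,0,2.5,0,0,0,0,0,0,2.5,0,0,0,0,0,0,2,0,0,0,2.7,-0.1,-3.9,0,0,0,0,2.7,-0.1,-3.9,0,0,0,0,2.7,-0.1,-3.9,0,0,0,0,2.7,-0.1,-3.9,0,0,0,0,2.7,-0.1,-3.9,0,0,0,0,2.7,-0.1,-3.9,0,0,0,0,2.4,-0.1,-3.6,0,0,0,0,0,0,0,0,0,0,0,0,0,0,0,0]' --grip_force 90

```text
time_s: 27.42
position: [0.4632, -0.1366, 0.1704]
orientation: [0.004, 0.604, 0.797, 0.003]
ft_force: [0.1, 0.6, -0.0]
grip_width: 0.996
```

```bash
cat >> h.py <<'E'
def chk(cx,cy):
    "tub rim and roll top seen from above"
    p,W=cloud('top');X,Y,Z=W[...,0]*1000,W[...,1]*1000,W[...,2]*1000
    near=(abs(X-cx)<60)&(abs(Y-cy)<60)
    for a,b in ((34,49),(56,80)):
        m=near&(Z>a)&(Z<b)
        if m.sum()>5: print('top',(cx,cy),rect(m,W))
E
python3 - <<'E'
from h import *
go(463.3,-132.1,64,15.1); chk(470.3,144.4); chk(444.9,12.5)
E
```

```text
t 27.42 pos [ 463.2 -136.6  170.4] turn [ 0.04  0.53 -0.55] cm [ 1.000e-02  4.500e-01 -1.064e+01] F [ 0.1  0.6 -0. ] g 84.6 j [-0.42  0.23 -0.34  1.    0.    0.88]
top (470.3, 144.4) (99, array([469.6, 145.6]), array([66.7, 65.7]), 82.5, np.float64(41.5))
top (470.3, 144.4) (78, array([472.4, 145. ]), array([36.3, 37.6]), 44.2, np.float64(63.3))
top (444.9, 12.5) (90, array([446.1,  13.1]), array([66. , 65.9]), 8.0, np.float64(41.1))
top (444.9, 12.5) (80, array([444.6,  12.5]), array([36.8, 36.9]), 89.3, np.float64(64.3))
```

Request:
carry_out --steps '[0,0.5,-0.5,0,0.4,0,0,0,0,0,0,0,-2,0,0,0,0,-0.1,0,-2.5,0,0,0,0,-0.1,0,-2.5,0,0,0,0,0,0,-1,0,0,0,0,0,0,0,0,0,0,0,0,0,0,0]'

```text
time_s: 28.1
position: [0.4627, -0.1197, 0.089]
orientation: [-0.0, 0.602, 0.799, 0.001]
ft_force: [-0.6, -0.0, 0.9]
grip_width: 0.998
```

Run:
```python
from h import *
go(463.3,-132.1,64,15.1)
```

```text
t 28.1 pos [ 462.7 -119.7   89. ] turn [-0.06  0.02 -0.91] cm [ 0.06 -1.24 -2.5 ] F [-0.6 -0.   0.9] g 84.8 j [-0.39  0.3  -0.47  0.8   0.    0.9 ]
```

Request:
carry_out --steps '[0,0,-0.9,0,-1.2,0,0,0,0,0,0,0,0,0,0,0,0,0,0,-1,0,0,0,0,0,0,-0.8,0,0,0,0,0,0,0,0,0,0,0,0,0,0,0]'

```text
time_s: 28.6
position: [0.4659, -0.1321, 0.0729]
orientation: [0.003, 0.608, 0.794, 0.001]
ft_force: [0.1, 0.2, 0.4]
grip_width: 1.001
```

Run:
```python
from h import *
go(463.3,-132.1,64,15.1)
```

```text
t 28.6 pos [ 465.9 -132.1   72.9] turn [ 0.08  0.35 -0.07] cm [-0.26 -0.   -0.89] F [0.1 0.2 0.4] g 85.0 j [-0.41  0.33 -0.48  0.75  0.    0.9 ]
```

Request:
carry_out --steps '[0,0.4,0,-0.3,0,-0.5,0,0,0,0,0,0,-0.4,0,0,0,0,0,0,0,0,0,0,0,0,0,0,0]'

```text
time_s: 28.93
position: [0.4624, -0.1322, 0.0629]
orientation: [-0.0, 0.608, 0.794, -0.001]
ft_force: [-0.4, -0.1, 0.9]
grip_width: 0.997
```

Run:
```python
from h import *
go(463.3,-132.1,64,15.1)
```

```text
t 28.93 pos [ 462.4 -132.2   62.9] turn [ 0.07 -0.11 -0.04] cm [0.09 0.01 0.11] F [-0.4 -0.1  0.9] g 84.7 j [-0.41  0.34 -0.5   0.74 -0.    0.9 ]
```

Request:
carry_out --steps '[0,0,0,0.1,0,0.15,0,0,0,0,0,0,0,255,0,0,0,0,0,0,255,0,0,0,0,0,0,255,0,0,0,0,0,0,255,0,0,0,0,0,0,255,0,0,0,0,0,0,255,0,0,0,0,0,0.5,255,0,0,0,0,0,0.7,255,0,0,0,0,0,1,255,0,0,0,0,0,1.5,255,0,0,0,0,0,2,255,0,0,0,0,0,2.5,255,0,0,0,0,0,2.5,255,0,0,0,0,0,2,255,0,0,0,0,0,0,255,0,0,0,0,0,0,255]'

```text
time_s: 30.35
position: [0.4608, -0.131, 0.2051]
orientation: [-0.0, 0.608, 0.794, -0.001]
ft_force: [0.3, 0.0, -2.4]
grip_width: 0.747
```

Run:
```python
from h import *
go(457.4,312.1,42,8.9); zr(.463,-.132,hi=.3)
```

```text
t 30.35 pos [ 460.8 -131.   205.1] turn [ 0.07 -0.13 -6.25] cm [ -0.34  44.31 -16.31] F [ 0.3  0.  -2.4] g 63.5 j [-0.41  0.21 -0.27  1.09 -0.    0.9 ]
z count per 11 mm [167 172 169 198   0   0   0   0   0   0   0   0   0   0  13 106 112 169
 142  64  62  64  59  88  94 101 118  25   0]
```

Request:
carry_out --steps '[0,0,-0.6,0,2,0,255,0,0,-0.6,0,4,0,255,0,0,-0.6,0,4,0,255,0,0,-0.6,0,4,0,255,0,0,-0.6,0,4,0,255,0,0,-0.6,0,4,0,255,0,0,-0.6,0,4,0,255,0,0,-0.6,0,4,0,255,0,0,-0.6,0,4,0,255,0,0,-0.6,0,4,0,255,0,0,-0.3,0,4,0,255,0,0,0,0,2,0,255,0,0,0,0,0,0,255,0,0,0,0,0,0,255]'

```text
time_s: 31.57
position: [0.4459, 0.3255, 0.1889]
orientation: [-0.007, 0.655, 0.756, -0.012]
ft_force: [-0.1, -0.6, -0.3]
grip_width: 0.742
```

Run:
```python
from h import *
go(457.4,312.1,42,8.9)
```

```text
t 31.57 pos [445.9 325.5 188.9] turn [ 0.56 -1.51  0.7 ] cm [  1.15  -1.34 -14.69] F [-0.1 -0.6 -0.3] g 63.0 j [ 0.51  0.38 -0.08  1.14  0.    1.94]
```

Request:
carry_out --steps '[0.5,-1.5,0.7,1.1,-1.3,-1,255,0,0,0,0,0,-2.5,255,0,0,0,0,0,-3,255,0,0,0,0,0,-3,255,0,0,0,0,0,-2,255,0,0,0,0,0,-0.5,255,0,0,0,0,0,0,255,0,0,0,0,0,0,255]'

```text
time_s: 32.23
position: [0.4536, 0.3008, 0.0615]
orientation: [0.0, 0.653, 0.757, -0.005]
ft_force: [0.9, 0.1, -0.6]
grip_width: 0.748
```

Run:
```python
from h import *
go(457.4,312.1,41.5,8.9)
```

```text
t 32.23 pos [453.6 300.8  61.5] turn [ 0.47 -0.36  0.47] cm [ 0.38  1.13 -2.  ] F [ 0.9  0.1 -0.6] g 63.6 j [ 0.47  0.46 -0.32  0.81 -0.    1.9 ]
```

Request:
carry_out --steps '[0.5,-0.4,0.5,0.35,1.1,0,255,0,0,0,0,0,0,255,0,0,0,0,0,-0.8,255,0,0,0,0,0,0,255,0,0,0,0,0,0,255]'

```text
time_s: 32.65
position: [0.4617, 0.3144, 0.0584]
orientation: [0.002, 0.65, 0.76, 0.005]
ft_force: [0.6, -0.3, -0.9]
grip_width: 0.748
```

Run:
```python
from h import *
go(457.4,312.1,41.5,8.9)
```

```text
t 32.65 pos [461.7 314.4  58.4] turn [-0.34  0.58 -0.02] cm [-0.43 -0.23 -1.69] F [ 0.6 -0.3 -0.9] g 63.5 j [ 0.48  0.47 -0.31  0.79  0.    1.9 ]
```

Request:
carry_out --steps '[-0.3,0.5,0,-0.45,-0.25,-0.7,255,0,0,0,0,0,-0.5,255,0,0,0,0,0,0,255,0,0,0,0,0,0,255]'

```text
time_s: 32.98
position: [0.4571, 0.3121, 0.0458]
orientation: [0.0, 0.65, 0.76, 0.001]
ft_force: [-0.4, -0.5, -0.7]
grip_width: 0.745
```

Run:
```python
from h import *
go(457.4,312.1,42.5,8.9)
```

```text
t 32.98 pos [457.1 312.1  45.8] turn [-0.03  0.09 -0.06] cm [ 0.03  0.   -0.33] F [-0.4 -0.5 -0.7] g 63.3 j [ 0.48  0.48 -0.32  0.77 -0.    1.9 ]
```

Request:
carry_out --steps '[0,0,0,0,0,-0.4,255,0,0,0,0,0,-0.1,255,0,0,0,0,0,0,255,0,0,0,0,0,0,255,0,0,0,0,0,0,0,0,0,0,0,0,0,0,0,0,0,0,0,0,0,0,0,0,0,0,1,0,0,0,0,0,0,2,0,0,0,0,0,0,3,0,0,0,0,0,0,3,0,0,0,0,0,0,2,0,0,0,0,0,0,0,0]' --grip_force 40

```text
time_s: 34.07
position: [0.4546, 0.3107, 0.1575]
orientation: [-0.0, 0.65, 0.76, -0.001]
ft_force: [0.3, -0.1, 0.1]
grip_width: 1.001
```

Request:
carry_out --steps '[0,0,-1.9,2.8,-2.5,0,0,0,0,-1.9,2.8,-2.5,0,0,0,0,-1.9,2.8,-2.5,0,0,0,0,-1.9,2.8,-2.5,0,0,0,0,-1.9,2.8,-2.5,0,0,0,0,-1.9,2.8,-2.5,0,0,0,0,-1.8,2.7,-2.5,0,0,0,0,0,0,0,0,0,0,0,0,0,0,0,0]'

```text
time_s: 34.82
position: [0.6566, 0.128, 0.1598]
orientation: [0.0, 0.735, 0.679, 0.002]
ft_force: [-0.5, 1.0, -0.6]
grip_width: 1.0
```

Run:
```python
from h import *
go(651.7,134.8,67,-4.3); chk(457.4,312.1)
```

```text
t 34.82 pos [656.6 128.  159.8] turn [-0.1   0.18  0.24] cm [-0.49  0.68 -9.28] F [-0.5  1.  -0.6] g 85.0 j [0.1  0.6  0.21 1.17 0.   1.75]
top (457.4, 312.1) (111, array([458.2, 311.9]), array([66.5, 67. ]), 9.1, np.float64(41.5))
```

Request:
carry_out --steps '[0,0,0,0,0,0,0,0,0,0,-0.4,0.5,0,0,0,0,0,0,0,0,0,0,0,0,0,0,-2,0,0,0,0,0,0,-2,0,0,0,0,0,0,-2,0,0,0,0,0,0,-0.8,0,0,0,0,0,0,0,0,0,0,0,0,0,0,0]'

```text
time_s: 35.62
position: [0.6455, 0.1424, 0.0924]
orientation: [0.0, 0.73, 0.683, 0.002]
ft_force: [0.5, -0.1, -0.4]
grip_width: 1.0
```

Run:
```python
from h import *
go(651.7,134.8,67,-4.3)
```

```text
t 35.62 pos [645.5 142.4  92.4] turn [-0.13  0.19 -0.53] cm [ 0.62 -0.76 -2.54] F [ 0.5 -0.1 -0.4] g 85.0 j [0.12 0.63 0.07 1.01 0.   1.76]
```

Request:
carry_out --steps '[0,0,-0.5,0.55,-0.7,0,0,0,0,0,0,0,0,0,0,0,0,0,0,-1.1,0,0,0,0,0,0,-0.8,0,0,0,0,0,0,0,0,0,0,0,0,0,0,0]'

```text
time_s: 36.12
position: [0.6545, 0.1354, 0.0766]
orientation: [0.003, 0.733, 0.68, 0.005]
ft_force: [0.2, 0.3, 0.4]
grip_width: 0.998
```

Run:
```python
from h import *
go(651.7,134.8,67,-4.3)
```

```text
t 36.12 pos [654.5 135.4  76.6] turn [-0.17  0.64 -0.02] cm [-0.28 -0.06 -0.96] F [0.2 0.3 0.4] g 84.8 j [0.11 0.65 0.06 0.98 0.   1.75]
```

Request:
carry_out --steps '[0,0.5,0,-0.25,-0.1,-0.5,0,0,0,0,0,0,-0.4,0,0,0,0,0,0,0,0,0,0,0,0,0,0,0,0,0,0,0,0,0,255,0,0,0,0,0,0,255,0,0,0,0,0,0,255,0,0,0,0,0,0,255,0,0,0,0,0,0,255,0,0,0,0,0,0,255,0,0,0,0,0,0,255]'

```text
time_s: 37.03
position: [0.6518, 0.1343, 0.067]
orientation: [-0.001, 0.733, 0.68, 0.002]
ft_force: [-0.4, 0.3, -0.2]
grip_width: 0.45
```

Run:
```python
from h import *
go(651.7,134.8,67,-4.3)
```

```text
t 37.03 pos [651.8 134.3  67. ] turn [-0.17  0.1  -0.01] cm [-0.01  0.05  0.  ] F [-0.4  0.3 -0.2] g 38.3 j [0.11 0.66 0.06 0.97 0.   1.75]
```

Request:
carry_out --steps '[0,0,0,0,0,1,255,0,0,0,0,0,2,255,0,0,0,0,0,2,255,0,0,0,0,0,2,255,0,0,0,0,0,1.5,255,0,0,0,0,0,0.5,255,0,0,0,-1.4,1.3,0,255,0,0,0,-2.8,2.6,0,255,0,0,0,-2.8,2.6,0,255,0,0,0,-2.8,2.6,0,255,0,0,0,-2.8,2.6,0,255,0,0,0,-2.8,2.6,0,255,0,0,0,-2.8,2.6,0,255,0,0,0,-0.9,0.9,0,255,0,0,0,0,0,0,255,0,0,0,0,0,0,255,0,0,0,0,0,0,255]'

```text
time_s: 38.45
position: [0.4529, 0.3152, 0.1642]
orientation: [0.001, 0.734, 0.679, 0.004]
ft_force: [-0.9, -0.3, -1.8]
grip_width: 0.451
```

Run:
```python
from h import *
go(457.4,312.1,64,-4.3); snap('s6'); tub(457.4,312.1,8.9)
```

```text
t 38.45 pos [452.9 315.2 164.2] turn [-0.17  0.43  0.23] cm [  0.45  -0.31 -10.02] F [-0.9 -0.3 -1.8] g 38.4 j [ 0.49  0.36 -0.17  1.03 -0.    2.14]
tub local x pct [-35.6 -34.7  -2.1  30.   32. ] y [-37.6 -36.   -5.6  30.2  32.3] 157
```

View pics/s6.png

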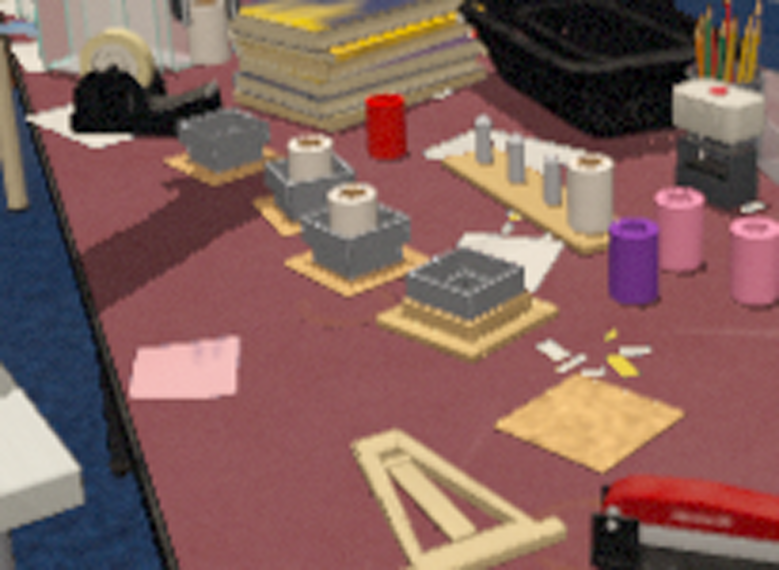

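The third tub is at (225,140), still centred, with the roll held at (208,30) above it. Two places are complete, at (310,165) and (355,235), and one tub is left on the stand. Lowering.

Request:
carry_out --steps '[0,0,0,0.4,-0.3,0,255,0,0,0,0,0,-2,255,0,0,0,-0.1,0,-2,255,0,0,0,-0.2,0,-2,255,0,0,0,0,0,0,255,0,0,0,0,0,0,255]'

```text
time_s: 39.05
position: [0.4639, 0.3068, 0.1039]
orientation: [0.004, 0.739, 0.674, 0.007]
ft_force: [0.6, 1.1, -0.3]
grip_width: 0.45
```

Run:
```python
from h import *
go(457.4,312.1,64,-4.3)
```

```text
t 39.05 pos [463.9 306.8 103.9] turn [-0.24  0.85  0.95] cm [-0.65  0.53 -3.99] F [ 0.6  1.1 -0.3] g 38.2 j [ 0.47  0.41 -0.26  0.88 -0.    2.13]
```

Request:
carry_out --steps '[-0.2,0.8,0.9,-0.65,0.5,0,255,0,0,0,0,0,0,255,0,0,0,-0.1,0,-0.8,255,0,0,0,0,0,0,255,0,0,0,0,0,0,255]'

```text
time_s: 39.47
position: [0.4598, 0.3124, 0.0991]
orientation: [0.001, 0.734, 0.679, 0.003]
ft_force: [-0.1, 0.5, -1.5]
grip_width: 0.449
```

Run:
```python
from h import *
go(457.4,312.1,64,-4.3)
```

```text
t 39.47 pos [459.8 312.4  99.1] turn [-0.15  0.27  0.1 ] cm [-0.24 -0.03 -3.51] F [-0.1  0.5 -1.5] g 38.2 j [ 0.48  0.43 -0.25  0.89  0.    2.13]
```

Request:
carry_out --steps '[0,0.2,0,-0.2,0,-0.8,255,0,0,0,0,0,-0.8,255,0,0,0,0,0,-0.4,255,0,0,0,0,0,0,255,0,0,0,0,0,-0.5,255,0,0,0,0,0,0,255,0,0,0,0,0,0,255]'

```text
time_s: 40.05
position: [0.4573, 0.3126, 0.0717]
orientation: [-0.001, 0.733, 0.68, 0.001]
ft_force: [0.2, -0.5, 0.0]
grip_width: 0.449
```

Run:
```python
from h import *
go(457.4,312.1,64.5,-4.3)
```

```text
t 40.05 pos [457.3 312.6  71.7] turn [-0.16  0.08  0.06] cm [ 0.01 -0.05 -0.72] F [ 0.2 -0.5  0. ] g 38.2 j [ 0.48  0.45 -0.29  0.82  0.    2.13]
```

Request:
carry_out --steps '[0,0,0,0,0,-0.4,255,0,0,0,0,0,-0.4,255,0,0,0,0,0,0,255,0,0,0,0,0,0,255]'

```text
time_s: 40.38
position: [0.458, 0.313, 0.0638]
orientation: [-0.0, 0.734, 0.68, 0.002]
ft_force: [0.0, -0.0, 0.6]
grip_width: 0.45
```

Run:
```python
from h import *
go(457.4,312.1,64.5,-4.3)
```

```text
t 40.38 pos [458.  313.   63.8] turn [-0.21  0.16  0.07] cm [-0.06 -0.09  0.07] F [ 0.  -0.   0.6] g 38.2 j [ 0.48  0.46 -0.3   0.8   0.    2.13]
```

Request:
carry_out --steps '[0,0,0,0,0,0,0,0,0,0,0,0,0,0,0,0,0,0,0,0,0,0,0,0,0,0,1,0,0,0,0,0,0,2,0,0,0,0,0,0,2.5,0,0,0,0,0,0,2.5,0,0,0,0,0,0,2,0,0,0,0,0,0,0,0]' --grip_force 100

```text
time_s: 41.13
position: [0.4558, 0.3118, 0.1697]
orientation: [-0.001, 0.734, 0.68, 0.001]
ft_force: [1.0, 0.9, 0.4]
grip_width: 1.0
```

Request:
carry_out --steps '[0,0,1.7,0.05,-2,0,0,0,0,1.7,0.05,-4,0,0,0,0,1.7,0.05,-4,0,0,0,0,1.7,0.05,-4,0,0,0,0,1.7,0.05,-4,0,0,0,0,1.7,0.05,-4,0,0,0,0,1.7,0.05,-4,0,0,0,0,1.7,0.05,-4,0,0,0,0,1.7,0,-4,0,0,0,0,1.7,0,-4,0,0,0,0,1.7,0,-4,0,0,0,0,0.7,0,-2,0,0,0,0,0,0,0,0,0,0,0,0,0,0,0,0,0,0,0,0,0,0,0]'

```text
time_s: 42.38
position: [0.4589, -0.1445, 0.1763]
orientation: [0.003, 0.6, 0.8, 0.007]
ft_force: [0.2, -0.3, 0.7]
grip_width: 1.0
```

Run:
```python
from h import *
go(463.3,-132.1,42,15.1); chk(457.4,312.1); chk(470.3,144.4); chk(444.9,12.5)
```

```text
t 42.38 pos [ 458.9 -144.5  176.3] turn [-0.48  0.76 -1.19] cm [  0.44   1.24 -13.43] F [ 0.2 -0.3  0.7] g 85.0 j [-0.45  0.22 -0.33  1.01  0.01  0.84]
top (457.4, 312.1) (122, array([457.8, 311.7]), array([66.5, 67.1]), 8.5, np.float64(41.9))
top (457.4, 312.1) (83, array([458.9, 312.4]), array([36.7, 37.4]), 89.8, np.float64(64.8))
top (470.3, 144.4) (106, array([469.7, 145.4]), array([66.4, 65.9]), 82.2, np.float64(41.9))
top (470.3, 144.4) (77, array([472.9, 145.5]), array([37. , 36.6]), 89.5, np.float64(65.0))
top (444.9, 12.5) (91, array([446. ,  13.1]), array([66.1, 65.9]), 7.9, np.float64(41.7))
top (444.9, 12.5) (78, array([444.7,  12.5]), array([36.8, 36.8]), 89.2, np.float64(63.8))
```

Request:
carry_out --steps '[0,0,0,0,0,0,0,-0.4,0.7,-1.2,0.3,0.8,0,0,0,0,0,0,0,0,0,0,0,0,0,0,-2,0,0,0,0,-0.1,0,-2.5,0,0,0,0,-0.1,0,-2.5,0,0,0,0,0,0,-2.5,0,0,0,0,0,0,-1,0,0,0,0,0,0,0,0,0,0,0,0,0,0,0]'

```text
time_s: 43.37
position: [0.4614, -0.1281, 0.0695]
orientation: [0.002, 0.6, 0.8, 0.002]
ft_force: [-0.0, -0.8, -0.4]
grip_width: 1.005
```

Run:
```python
from h import *
go(463.3,-132.1,42,15.1)
```

```text
t 43.37 pos [ 461.4 -128.1   69.5] turn [ 0.01  0.34 -1.21] cm [ 0.19 -0.4  -2.75] F [-0.  -0.8 -0.4] g 85.4 j [-0.4   0.32 -0.5   0.74  0.    0.88]
```

Request:
carry_out --steps '[0,0.3,-1.2,0.1,-0.4,0,0,0,0,0,0,0,0,0,0,0,0,0,0,-1.1,0,0,0,0,0,0,-0.8,0,0,0,0,0,0,0,0,0,0,0,0,0,0,0]'

```text
time_s: 43.87
position: [0.467, -0.1341, 0.0551]
orientation: [0.005, 0.608, 0.794, 0.001]
ft_force: [0.2, -0.8, -0.2]
grip_width: 0.999
```

Run:
```python
from h import *
go(463.3,-132.1,42,15.1)
```

```text
t 43.87 pos [ 467.  -134.1   55.1] turn [0.23 0.52 0.03] cm [-0.37  0.2  -1.31] F [ 0.2 -0.8 -0.2] g 84.9 j [-0.41  0.35 -0.51  0.7  -0.    0.9 ]
```

Request:
carry_out --steps '[0.2,0.5,0,-0.4,0.2,-0.7,0,0,0,0,0,0,-0.6,0,0,0,0,0,0,0,0,0,0,0,0,0,0,0]'

```text
time_s: 44.2
position: [0.4636, -0.1324, 0.0423]
orientation: [0.001, 0.608, 0.794, 0.0]
ft_force: [-0.1, 0.1, 0.9]
grip_width: 0.995
```

Run:
```python
from h import *
go(463.3,-132.1,42,15.1)
```

```text
t 44.2 pos [ 463.6 -132.4   42.3] turn [0.06 0.08 0.03] cm [-0.03  0.03 -0.03] F [-0.1  0.1  0.9] g 84.6 j [-0.41  0.37 -0.52  0.68 -0.    0.9 ]
```

Request:
carry_out --steps '[0,0,0,0,0,0,255,0,0,0,0,0,0,255,0,0,0,0,0,0,255,0,0,0,0,0,0,255,0,0,0,0,0,0,255,0,0,0,0,0,0,255,0,0,0,0,0,0.5,255,0,0,0,0,0,0.7,255,0,0,0,0,0,0.7,255,0,0,0,0,0,1,255,0,0,0,0,0,1.5,255,0,0,0,0,0,2,255,0,0,0,0,0,2,255,0,0,0,0,0,1,255,0,0,0,0,0,0,255,0,0,0,0,0,0,255]'

```text
time_s: 45.53
position: [0.4614, -0.1317, 0.1466]
orientation: [0.0, 0.608, 0.794, -0.0]
ft_force: [-0.3, -0.5, -1.1]
grip_width: 0.745
```

Run:
```python
from h import *
go(446.9,-309.5,42,15.1); zr(.463,-.132,hi=.3)
```

```text
t 45.53 pos [ 461.4 -131.7  146.6] turn [0.07 0.01 0.03] cm [ -1.45 -17.78 -10.46] F [-0.3 -0.5 -1.1] g 63.3 j [-0.41  0.25 -0.38  0.94 -0.    0.9 ]
z count per 11 mm [213 232   1   0   0   0   0   0   0  38  94 135 172 115  59  55  59  56
  91  87  94 111  62 101 116 114 112  54   0]
```

Freed. To the last mat.

Request:
carry_out --steps '[0,0,0,-0.2,-2,0,255,0,0,0,-0.3,-3.5,0,255,0,0,0,-0.3,-3.5,0,255,0,0,0,-0.3,-3.5,0,255,0,0,0,-0.3,-3.5,0,255,0,0,0,0,-1.5,0,255,0,0,0,0,0,0,255,0,0,0,0,0,0,255,0,0,0,0,0,-2,255,0,0,0,0,0,-2.5,255,0,0,0,0,0,-2.5,255,0,0,0,0,0,-1,255,0,0,0,0,0,0,255,0,0,0,0,0,0,255]'

```text
time_s: 46.75
position: [0.4405, -0.2999, 0.0559]
orientation: [-0.009, 0.604, 0.797, 0.002]
ft_force: [0.6, -0.4, -0.7]
grip_width: 0.742
```

Run:
```python
from h import *
go(446.9,-309.5,42,15.1)
```

```text
t 46.75 pos [ 440.5 -299.9   55.9] turn [-0.8  -0.68 -0.64] cm [ 0.64 -0.96 -1.39] F [ 0.6 -0.4 -0.7] g 63.0 j [-0.72  0.45 -0.35  0.79  0.    0.58]
```

Request:
carry_out --steps '[-0.8,-0.7,-0.6,0.6,-0.9,0,255,0,0,0,0,0,0,255,0,0,0,0,0,-0.5,255,0,0,0,0,0,0,255,0,0,0,0,0,0,255]'

```text
time_s: 47.17
position: [0.4494, -0.3088, 0.0539]
orientation: [0.003, 0.607, 0.795, -0.0]
ft_force: [-0.4, 0.0, -0.6]
grip_width: 0.742
```

Run:
```python
from h import *
go(446.9,-309.5,41.5,15.1)
```

```text
t 47.17 pos [ 449.4 -308.8   53.9] turn [ 0.23  0.3  -0.16] cm [-0.25 -0.07 -1.24] F [-0.4  0.  -0.6] g 63.1 j [-0.72  0.45 -0.34  0.77  0.    0.59]
```

Request:
carry_out --steps '[0.2,0.3,0,-0.25,-0.1,-0.7,255,0,0,0,0,0,-0.5,255,0,0,0,0,0,0,255,0,0,0,0,0,0,255]'

```text
time_s: 47.5
position: [0.4477, -0.3112, 0.042]
orientation: [0.002, 0.607, 0.795, -0.0]
ft_force: [-0.6, 0.4, 5.2]
grip_width: 0.745
```

Run:
```python
from h import *
go(446.9,-309.5,41.5,15.1)
```

```text
t 47.5 pos [ 447.7 -311.2   42. ] turn [ 0.13  0.12 -0.13] cm [-0.08  0.17 -0.05] F [-0.6  0.4  5.2] g 63.4 j [-0.72  0.47 -0.35  0.75 -0.    0.58]
```

Request:
carry_out --steps '[0,0,0,0,0,0,0,0,0,0,0,0,0,0,0,0,0,0,0,0,0,0,0,0,0,0,1,0,0,0,0,0,0,2,0,0,0,0,0,0,3,0,0,0,0,0,0,3,0,0,0,0,0,0,2,0,0,0,0,0,0,0,0]' --grip_force 40

```text
time_s: 48.25
position: [0.4448, -0.3089, 0.1581]
orientation: [-0.001, 0.607, 0.794, -0.0]
ft_force: [0.6, -0.7, -0.2]
grip_width: 0.998
```

Request:
carry_out --steps '[0,0,-2.4,1.2,1.6,0,0,0,0,-2.4,2.4,3.1,0,0,0,0,-2.4,2.4,3.1,0,0,0,0,-2.4,2.4,3.1,0,0,0,0,-2.4,2.4,3.1,0,0,0,0,-2.4,2.4,3.1,0,0,0,0,-2.4,2.4,3.1,0,0,0,0,-2.4,2.4,3.1,0,0,0,0,0,1.2,1.6,0,0,0,0,0,0,0,0,0,0,0,0,0,0,0,0,0,0,0,0,0,0,0]'

```text
time_s: 49.25
position: [0.6436, -0.0486, 0.1624]
orientation: [0.003, 0.739, 0.674, -0.001]
ft_force: [0.4, 0.0, 0.3]
grip_width: 0.996
```

Run:
```python
from h import *
go(637.3,-56.7,67,-4.3); chk(446.9,-309.5)
```

```text
t 49.25 pos [643.6 -48.6 162.4] turn [0.32 0.14 0.94] cm [-0.63 -0.81 -9.54] F [0.4 0.  0.3] g 84.7 j [-0.17  0.55  0.13  1.14 -0.01  1.49]
top (446.9, -309.5) (108, array([ 447.6, -310.9]), array([66. , 66.8]), 15.2, np.float64(41.0))
```

Request:
carry_out --steps '[0,0,0,0,0,0,0,0.3,0,0.9,-0.6,-0.8,0,0,0,0,0,0,0,0,0,0,0,0,0,0,0,0,0,0,0,0,0,-2,0,0,0,0,0,0,-2,0,0,0,0,0,0,-2,0,0,0,0,0,0,-0.8,0,0,0,0,0,0,0,0,0,0,0,0,0,0,0]'

```text
time_s: 50.13
position: [0.6348, -0.0652, 0.0954]
orientation: [0.002, 0.738, 0.674, 0.001]
ft_force: [-0.1, 0.5, 0.2]
grip_width: 1.004
```

Run:
```python
from h import *
go(637.3,-56.7,67,-4.3)
```

```text
t 50.13 pos [634.8 -65.2  95.4] turn [0.1  0.31 0.91] cm [ 0.25  0.85 -2.84] F [-0.1  0.5  0.2] g 85.4 j [-0.2   0.58 -0.01  0.98 -0.    1.46]
```

Request:
carry_out --steps '[0,0.2,0.9,0.2,0.8,0,0,0,0,0,0,0,0,0,0,0,0,0,0,-1.1,0,0,0,0,0,0,-0.9,0,0,0,0,0,0,0,0,0,0,0,0,0,0,0]'

```text
time_s: 50.63
position: [0.6402, -0.0565, 0.0781]
orientation: [0.004, 0.733, 0.681, 0.002]
ft_force: [0.4, 0.3, 1.1]
grip_width: 0.999
```

Run:
```python
from h import *
go(637.3,-56.7,67,-4.3)
```

```text
t 50.63 pos [640.2 -56.5  78.1] turn [ 0.17  0.51 -0.1 ] cm [-0.29 -0.02 -1.11] F [0.4 0.3 1.1] g 84.9 j [-0.19  0.6  -0.02  0.94 -0.    1.46]
```

Request:
carry_out --steps '[0,0.5,0,-0.25,0,-0.6,0,0,0,0,0,0,-0.45,0,0,0,0,0,0,0,0,0,0,0,0,0,0,0,0,0,0,0,0,0,255,0,0,0,0,0,0,255,0,0,0,0,0,0,255,0,0,0,0,0,0,255,0,0,0,0,0,0,255,0,0,0,0,0,0,255,0,0,0,0,0,0,255]'

```text
time_s: 51.55
position: [0.6374, -0.0568, 0.0667]
orientation: [0.001, 0.733, 0.681, -0.001]
ft_force: [0.5, -0.8, -0.8]
grip_width: 0.449
```

Run:
```python
from h import *
go(637.3,-56.7,67,-4.3)
```

```text
t 51.55 pos [637.4 -56.8  66.7] turn [ 0.17 -0.04 -0.07] cm [-0.01  0.01  0.03] F [ 0.5 -0.8 -0.8] g 38.2 j [-0.19  0.61 -0.03  0.93 -0.    1.46]
```

Request:
carry_out --steps '[0,0,0,0,0,1,255,0,0,0,0,0,2,255,0,0,0,0,0,2,255,0,0,0,0,0,2,255,0,0,0,0,0,1.5,255,0,0,0,0,0,0.5,255,0,0,0,-1.2,-1.6,0,255,0,0,0,-2.4,-3.1,0,255,0,0,0,-2.4,-3.1,0,255,0,0,0,-2.4,-3.1,0,255,0,0,0,-2.4,-3.1,0,255,0,0,0,-2.4,-3.1,0,255,0,0,0,-2.4,-3.1,0,255,0,0,0,-2.2,-3.0,0,255,0,0,0,-0.8,-1.2,0,255,0,0,0,0,0,0,255,0,0,0,0,0,0,255,0,0,0,0,0,0,255]'

```text
time_s: 53.05
position: [0.4433, -0.3072, 0.1645]
orientation: [0.004, 0.731, 0.682, 0.001]
ft_force: [-0.1, -0.4, -1.3]
grip_width: 0.45
```

Run:
```python
from h import *
go(447.3,-310.5,64,-4.3); tub(447.3,-310.5,15.1); snap('s7')
```

```text
t 53.05 pos [ 443.3 -307.2  164.5] turn [ 0.23  0.38 -0.33] cm [  0.4   -0.33 -10.05] F [-0.1 -0.4 -1.3] g 38.2 j [-0.72  0.34 -0.2   1.02  0.    0.92]
tub local x pct [-35.5 -35.   -4.2  29.2  30.7] y [-36.6 -35.9  -4.   27.7  29.1] 336
```

View pics/s7.png

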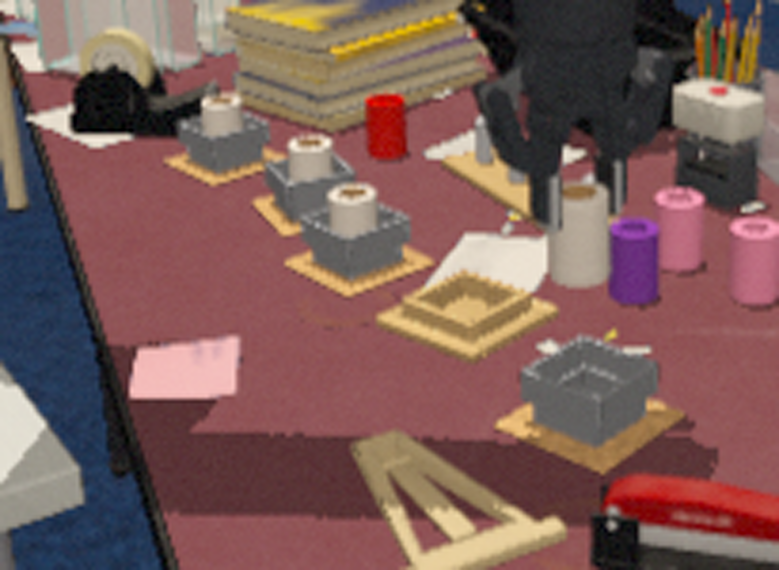

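The fourth tub at (590,390) is centred on its mat, the roll hangs upright at (580,235), and the stand is empty at (465,310). Lowering.

Request:
carry_out --steps '[0,0,0,0.3,-0.2,0,255,0,0,0,0,0,-2,255,0,0,0,-0.1,0,-2,255,0,0,0,-0.2,0,-2,255,0,0,0,0,0,0,255,0,0,0,0,0,0,255]'

```text
time_s: 53.65
position: [0.4507, -0.3047, 0.1043]
orientation: [0.006, 0.727, 0.687, 0.002]
ft_force: [0.2, 0.4, -0.3]
grip_width: 0.452
```

Run:
```python
from h import *
go(447.3,-310.5,64,-4.3)
```

```text
t 53.65 pos [ 450.7 -304.7  104.3] turn [ 0.35  0.68 -1.09] cm [-0.34 -0.58 -4.03] F [ 0.2  0.4 -0.3] g 38.4 j [-0.71  0.39 -0.29  0.88  0.    0.91]
```

Request:
carry_out --steps '[0.3,0.6,-1,-0.3,-0.5,0,255,0,0,0,0,0,0,255,0,0,0,-0.1,0,-0.8,255,0,0,0,0,0,0,255,0,0,0,0,0,0,255]'

```text
time_s: 54.07
position: [0.4499, -0.3111, 0.0997]
orientation: [0.003, 0.732, 0.681, 0.0]
ft_force: [1.0, 0.4, -0.8]
grip_width: 0.448
```

Run:
```python
from h import *
go(447.3,-310.5,64,-4.3)
```

```text
t 54.07 pos [ 449.9 -311.1   99.7] turn [ 0.23  0.27 -0.13] cm [-0.26  0.06 -3.57] F [ 1.   0.4 -0.8] g 38.1 j [-0.72  0.41 -0.28  0.88  0.    0.92]
```

Request:
carry_out --steps '[0.2,0.2,0,-0.2,0,-0.8,255,0,0,0,0,0,-0.8,255,0,0,0,0,0,-0.4,255,0,0,0,0,0,0,255,0,0,0,0,0,-0.5,255,0,0,0,0,0,0,255,0,0,0,0,0,0,255]'

```text
time_s: 54.65
position: [0.4474, -0.3113, 0.0721]
orientation: [0.0, 0.733, 0.681, 0.0]
ft_force: [0.3, -0.5, -0.6]
grip_width: 0.452
```

Run:
```python
from h import *
go(447.3,-310.5,64.5,-4.3)
```

```text
t 54.65 pos [ 447.4 -311.3   72.1] turn [ 0.02  0.06 -0.09] cm [-0.01  0.08 -0.76] F [ 0.3 -0.5 -0.6] g 38.4 j [-0.72  0.44 -0.31  0.82  0.    0.92]
```

Request:
carry_out --steps '[0,0,0,0,0,-0.4,255,0,0,0,0,0,-0.4,255,0,0,0,0,0,0,255,0,0,0,0,0,0,255]'

```text
time_s: 54.98
position: [0.4478, -0.3116, 0.0637]
orientation: [0.001, 0.733, 0.681, 0.0]
ft_force: [0.3, -0.5, -0.5]
grip_width: 0.447
```

Request:
carry_out --steps '[0,0,0,0,0,0,0,0,0,0,0,0,0,0,0,0,0,0,0,0,0,0,0,0,0,0,1,0,0,0,0,0,0,2,0,0,0,0,0,0,2.5,0,0,0,0,0,0,2.5,0,0,0,0,0,0,2.5,0,0,0,0,0,0,0,0,0,0,0,0,3,0,0,0,0,0,0,3.5,0,0,0,0,0,0,3.5,0,0,0,0,0,0,3.5,0,0,0,0,0,0,2,0,0,0,0,0,0,0,0,0]'

```text
time_s: 56.23
position: [0.4484, -0.154, 0.1831]
orientation: [0.007, 0.734, 0.679, 0.002]
ft_force: [-0.5, 0.3, 0.7]
grip_width: 0.996
```

Run:
```python
from h import *
go(447.3,-310.5,170,-4.3)
for c in [(457.4,312.1),(470.3,144.4),(444.9,12.5),(446.9,-309.5)]: chk(*c)
snap('s8')
```

```text
t 56.23 pos [ 448.4 -154.   183.1] turn [0.45 0.7  0.23] cm [ -0.11 -15.65  -1.31] F [-0.5  0.3  0.7] g 84.7 j [-0.46  0.2  -0.34  1.02 -0.    1.19]
top (457.4, 312.1) (122, array([458. , 311.5]), array([66.3, 67.9]), 8.6, np.float64(42.0))
top (457.4, 312.1) (86, array([459. , 313.6]), array([37.8, 37.2]), 89.7, np.float64(64.6))
top (470.3, 144.4) (100, array([469.7, 145.4]), array([65.8, 65.8]), 82.1, np.float64(42.6))
top (470.3, 144.4) (78, array([472.5, 145.2]), array([35.8, 37.6]), 46.3, np.float64(62.8))
top (444.9, 12.5) (92, array([446.1,  13.2]), array([66.1, 65.8]), 7.8, np.float64(43.0))
top (444.9, 12.5) (81, array([444.7,  12.5]), array([36.8, 36.8]), 89.3, np.float64(64.4))
top (446.9, -309.5) (59, array([ 437.6, -329.7]), array([47.2, 88. ]), 62.6, np.float64(41.1))
top (446.9, -309.5) (37, array([ 445. , -320.9]), array([17.5, 36.2]), 64.0, np.float64(63.1))
```

View pics/s8.png

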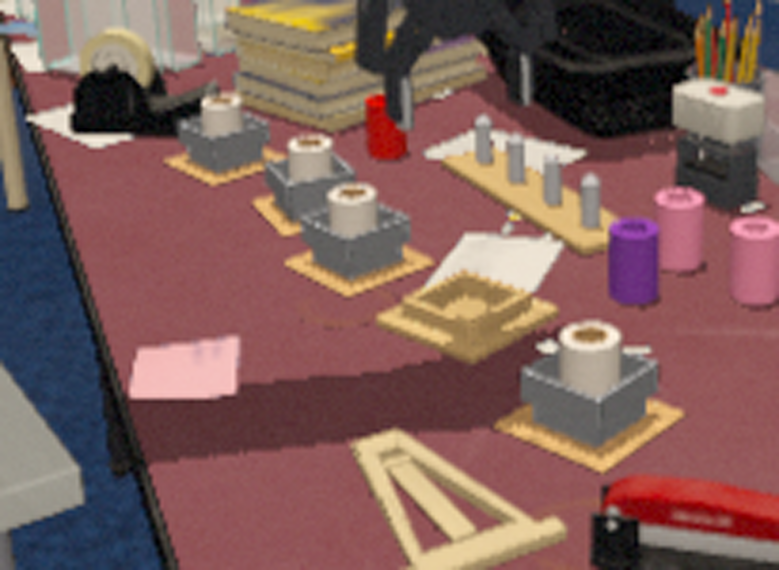

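All four tubs stand on their mats with a roll upright in each: (222,135), (310,165), (355,230) and (590,390). The last top-view reading is occluded by the arm, so I'll move clear, recheck and hand in.

Request:
carry_out --steps '[0,0,0,0,3,0,0,0,0,0,0,3,0,0,0,0,0,0,3,0,0,0,0,0,0,3,0,0,0,0,0,0,0,0,0,0,0,0,0,0,0,0,0,0,0,0,0,0,0]'

```text
time_s: 57.07
position: [0.4528, -0.0445, 0.1828]
orientation: [0.01, 0.742, 0.67, 0.001]
ft_force: [-0.4, -0.5, -1.0]
grip_width: 1.003
```

Run:
```python
from h import *
chk(446.9,-309.5); chk(457.4,312.1); chk(470.3,144.4)
print(hand_in())
```

```text
top (446.9, -309.5) (120, array([ 447.5, -310.6]), array([65.7, 66.8]), 15.7, np.float64(41.7))
top (446.9, -309.5) (82, array([ 443.2, -309.5]), array([45.6, 39.5]), 4.2, np.float64(64.3))
top (457.4, 312.1) (127, array([457.9, 311.9]), array([66.4, 67.2]), 8.5, np.float64(41.4))
top (457.4, 312.1) (85, array([458.8, 312.6]), array([38.4, 36.7]), 88.4, np.float64(63.8))
top (470.3, 144.4) (112, array([469.8, 145.5]), array([66.4, 65.9]), 82.2, np.float64(41.1))
top (470.3, 144.4) (79, array([471.6, 144.9]), array([36.8, 37.4]), 23.5, np.float64(64.7))
the job is handed in; nothing more can be done
None
```

The job is handed in. There were four rolls, so all four tubs came off the stand one at a time, each onto its own mat. Each was followed by its roll, stood upright on the tub floor. The run took about 57 s of the 210 s allowed.

**Last checks from the top camera:**
- **Tubs:** all four sit within about 1.5 mm of their mat centres.
- **Rolls:** their tops read 63–65 mm, against 65 mm expected for a seated roll.
- **Last tub:** an earlier reading was spoilt by the arm hiding it. It read correctly once the arm was clear.
- **Last roll:** its outline came out 46 x 40 mm instead of about 37 x 37. I put that down to a stray depth pixel, since its height was right and the picture just before showed it upright.
- **Knocks:** I saw no tub knocked aside in any check.
- **Left alone:** I did not reach for the stapler, tape dispenser, date stamp or the coloured look-alike rolls.

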